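# Hang a salvaged suspension link and lock it on its peg

### The arm

A 7-joint arm with a two-finger parallel gripper is mounted at the origin on the work surface. World frame = base frame: x ahead of the robot, y to its left, z up, the work surface at z = 0. Lengths are in m, angles in degrees, forces in N, time in s.
With the tool pointing down it reaches from about 0.4 to 0.9 m from the base axis. Payload 5.6 kg.
Tool frame: the origin (TCP) lies on the mounting face of the last link; the fingertips stand 190 mm ahead of it and the grasp point (between the pads) lies 171 mm ahead of it; z points along the fingers, y is the direction in which the jaws open and shut (so a half turn about z gives the same grasp; the last joint's range is limited). The gripper opens to 92 mm and grips with 3 to 60 N. Pads are 20 mm wide; open, the fingers measure 128 mm over their backs; the gripper's body (75 mm by 189 mm) begins 69 mm behind the grasp point.
Start: joints at [-77.12, 26.786, -0.665, 91.828, 0.344, 61.387, -3.226], TCP at [0.172, 0.627, 0.405] pointing down, gripper open.
Joint ranges: [-144.91, 144.91], [-17.63, 115.5], [-89.93, 88.59], [15.96, 139.68], [-74.01, 254.01], [8.47, 105.57], [-167.45, 167.45]. Speed limits (degrees/s): [147.25, 147.25, 180, 180, 180, 180, 180].

### API

Orientations are given as [roll, pitch, yaw] about the fixed x, y, z axes, in that order (R = Rz(yaw) Ry(pitch) Rx(roll)).
In Python, from workcell import observe, read_camera, sign_off gives the robot as it stands.
- The arm moves only by the tool servo_tool, never from a script. Its argument "moves" is a list of rows, each a list of 6 numbers: the shift along the tool's x, y, z as a fraction of full scale, then the turn, a rotation vector about the tool's x, y, z as a fraction of full scale. In form: [[dx, dy, dz, wx, wy, wz], ...]. A call has 1 to 12 rows; each row shifts and turns the commanded pose from where the row before left it, along the tool's axes as they then stand; what a row does not reach is not made up. Full scale, the value 1, is 0.025 m for a shift and 0.1 rad for a turn. A row lasts 1/10 s, in which the tool goes at most 50 mm and 8.59 degrees, less where a joint would pass 70% of its speed; a pose out of reach is approached as far as the arm can. A call with a number of a shift or a turn outside -1 to 1 is refused whole. A call with a gripper value outside its range is refused whole. "gripper" is the gripper's target within -1 to 1 (shut at 1, half-way at 0, fully open at -1), set as the call begins (left out, the last holds). The fingers move at their own pace and stop on an object; the grip force is fixed at half the most. Time passes only in rows, so rows that do not move let the fingers close. It gives the time, the measured TCP pose, the force and the opening at its end, in the units of the state.
- observe(): the state, without advancing time (a new reading comes with each control period).
- read_camera(name): name is "scene" or "side" or "wrist"; returns a dict with "img" (400x640x3 uint8, red, green, blue), "fx", "fy", "cx", "cy" (pixels), "R" (3x3) and "t" (3): a world point X has camera coordinates R X + t. Camera axes: x right, y down, z forward; pixel columns grow to the right and rows downward; lengths in m; the calibration is good to about 2 mm. A picture is of the moment at which its call begins. There is no depth.
- sign_off(): hands the job in, once; it reports no verdict.
The state is a dict: "clock": time; "joint_pos": joint angles; "joint_vel": joint speeds; "joint_torque": joint torques, N m; "eef_pos": TCP position; "ee_rot": TCP orientation; "force": force on the tool from outside, world axes, zero at the start; "wrist_torque": the same for the moment, N m; "width": finger opening in m.
Only numpy, scipy, OpenCV 4.12 (cv2) and the standard library are available. Lean on these libraries where they do the work, as an engineer would, in place of code of your own. Each camera call takes 0.05 s, during which the arm holds its last target.

### The job

Slide the rack's red keeper along its rail to the far end, well clear of the peg, and hang the yellow-banded aluminium suspension link on the peg by its empty eye so that it hangs down from it freely and still. Then slide the keeper fully home again so that it closes the peg off, and leave the other parts on the bench where they are.

Things in the scene. Friction and masses are not known exactly. Their poses are not given: they have to be found in the camera images.
- link: Aluminium link to hang, 182 mm long, 0.55 kg, lying with its eye axes level. Origin under its middle, on the bench; x along it from empty to bushed eye, y the eyes' axis, z up. Rod 14 mm wide (y), 16 to 36 mm above the origin, clear for 78 mm between the eyes, with a yellow band near the bushed eye. Eyes: round bosses, 52 mm outside, 32 mm wide along y, centres 26 mm above the origin.
- link_eye (a point): Centre of the link's empty eye (65 mm from the middle, on -x): an open hole 34 mm across, right through along y.
- link_bush (a point): Centre of the link's other eye (65 mm from the middle, on +x), filled with black rubber and a steel sleeve: nothing goes through it.
- rack: Fixed blue-green rack. Origin on the bench under the peg's post; x away from the robot, y left along the rail, z up. Flat-bar steel peg, 14 wide, 12 mm high, points to -x at y = 0; its centre line rises from 197 mm high at the post (face at x = -12 mm) to 206 at the tip (x = -95). Rail (top 224 mm high) and second post reach y = 200 mm; only the 12 mm base plate reaches past y = -18, to -40.
- peg_mid (a point): Middle of the peg's centre line, 52 mm out from the rack's origin and 202 mm high; axes as the rack's.
- keeper (a joint): Red keeper's place on the rail, m: 0 = closed, its tab in front of the peg's tip; grows as it slides to the rack's +y; 0.10 = fully open. Stops at both ends; stays where left (1.5 N friction). Its arm, 26 mm wide, runs forward over the peg, 240 to 248 mm high; the tab, 32 mm wide, hangs at x = -105 to -113 mm, 182 to 248 mm high.
- keeper_grip (a point): Point in the keeper's square upright grip, 24 x 24 mm, from 240 to 288 mm high; this point is on its axis, 276 mm high. Moves with the keeper.
- hub: Dark steel wheel hub, round flange 104 mm across and 50 mm high; origin under its centre. Leave it.
- sleeve: Black rubber bush, flange 48 mm across, 42 mm high, standing near the link; origin under its centre. Leave it.
- bracket: Rusty angle bracket, 70 x 34 mm and 46 mm high, near the link; origin under its centre. Leave it.
- old_link: Rusty shorter link, 152 mm long, 52 mm high, both eyes filled, no yellow band; origin under its middle. Leave it.
- spray: Spray can 60 mm across and 180 mm high, blue band; origin under its centre. Leave it.
- spanner: Steel spanner 190 mm long lying on the bench. Leave it.
Things that resemble listed ones, but are neither listed nor needed, are in the scene too. What is shaped like the link but blue is not meant.

How it is judged:
By the outcome, as a careful person would: the job done as asked, in the order asked, and still so for the second after the job is handed in, with the robot touching nothing.
It also fails if it takes over 69 s, if anything falls off the work surface, if the arm or the gripper's body presses on something with over 40 N, if the wrist force passes 120 N, or if a joint passes its speed limit or range.

## Working session

There is one attempt and no reset: what is moved stays moved. The work goes in short steps, Python scripts to look and compute and a tool call to move; the robot and the scene stay as the last step left them, time stands still between calls to the robot, and variables do not carry over. Pictures are saved under pics/ and viewed, and the job is handed in when it is done.

Besides the shell and the picture viewer there is one more tool, called as name(argument=value, ...) on one line, values as JSON. servo_tool: Moves the arm, as the interface text tells. Shift numbers are shares of 0.025 m and turn numbers shares of 0.1 rad, none past 1 either way. Its arguments: {"type":"object","properties":{"moves":{"type":"array"},"gripper":{"type":"number"}},"required":["moves"]}

```bash
mkdir -p pics; ls
cat > h.py <<'E'
import numpy as np,cv2,json
from workcell import observe,read_camera,sign_off
def snap(n,f,up=1):
    c=read_camera(n); im=cv2.cvtColor(c['img'],cv2.COLOR_RGB2BGR); cv2.imwrite('pics/'+f+'.png',im)
    np.savez('pics/'+f+'.npz',**{k:np.array(v) for k,v in c.items()}); return c
def load(f): 
    z=np.load('pics/'+f+'.npz'); return {k:z[k] for k in z}
def ray(c,u,v):
    d=np.array([(u-c['cx'])/c['fx'],(v-c['cy'])/c['fy'],1]); R=np.array(c['R']);t=np.array(c['t'])
    d=R.T@d; return -R.T@t,d/np.linalg.norm(d)
def onz(c,u,v,z):
    o,d=ray(c,u,v); return o+d*(z-o[2])/d[2]
def tri(*l):
    A=0;b=0
    for c,u,v in l:
        o,d=ray(c,u,v);P=np.eye(3)-np.outer(d,d);A=A+P;b=b+P@o
    return np.linalg.solve(A,b)
def proj(c,X):
    p=np.array(c['R'])@np.array(X)+np.array(c['t']);return np.array([c['fx']*p[0]/p[2]+c['cx'],c['fy']*p[1]/p[2]+c['cy']])
def crop(f,x0,y0,x1,y1,s,out):
    im=cv2.imread('pics/'+f+'.png')[y0:y1,x0:x1]; cv2.imwrite('pics/'+out+'.png',cv2.resize(im,None,fx=s,fy=s,interpolation=cv2.INTER_CUBIC))
E
python3 - <<'E'
from h import *
np.set_printoptions(precision=3,suppress=True)
for n in('scene','side','wrist'):
    c=snap(n,n+'0'); print(n,c['fx'],c['cx'],c['cy'],-np.array(c['R']).T@c['t'],np.array(c['R'])[2])
print(observe())
E
```

```text
pics
scene 417.6545371012796 319.8783896172461 196.84566243447205 [1.007 0.327 1.156] [-0.442 -0.277 -0.853]
side 378.37825409993195 314.9938552159762 192.53898622172915 [ 0.188 -0.874  0.756] [ 0.288  0.798 -0.529]
wrist 304.30136226447513 315.06233774432116 200.94682162936527 [0.109 0.644 0.384] [ 0.224 -0.063 -0.973]
{'clock': 0.15, 'joint_pos': array([-77.119,  26.825,  -0.666,  91.867,   0.343,  61.388,  -3.223]), 'joint_vel': array([-0.014, -0.177,  0.074, -0.195, -0.013, -0.023,  0.13 ]), 'joint_torque': array([  0.001, -52.095,  -0.012, -24.397,  -0.057,   0.015,   0.   ]), 'eef_pos': array([0.172, 0.627, 0.404]), 'ee_rot': array([-179.922,    0.005,  164.655]), 'force': array([0.198, 0.592, 0.774]), 'wrist_torque': array([ 0.017, -0.012, -0.016]), 'width': 0.09242999421704311}
```

View pics/scene0.png

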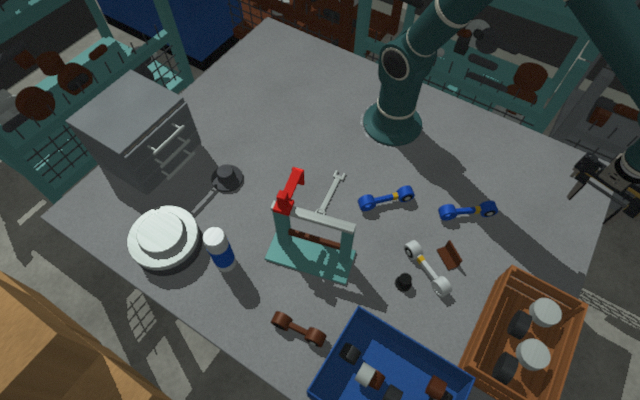

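View pics/side0.png

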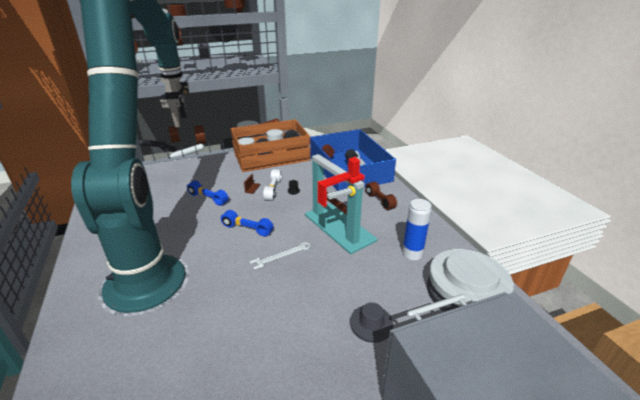

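View pics/wrist0.png

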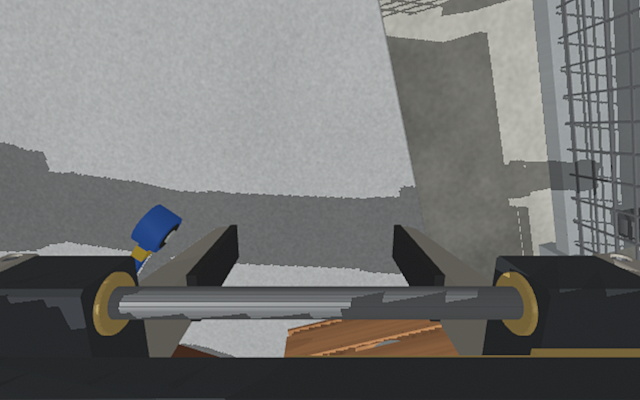

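Link-like things in scene0: blue links at (386,200) and (468,211), a rusty link at (300,330), and the silver one with a yellow band at (428,268). By the description I choose the silver one, and check it close up.

Run:
```python
from h import *
crop('scene0',380,220,480,310,7,'c1')
crop('scene0',255,150,375,290,4,'c2')
crop('side0',230,140,400,255,4.5,'c3')
```

```text
(no output)
```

View pics/c1.png

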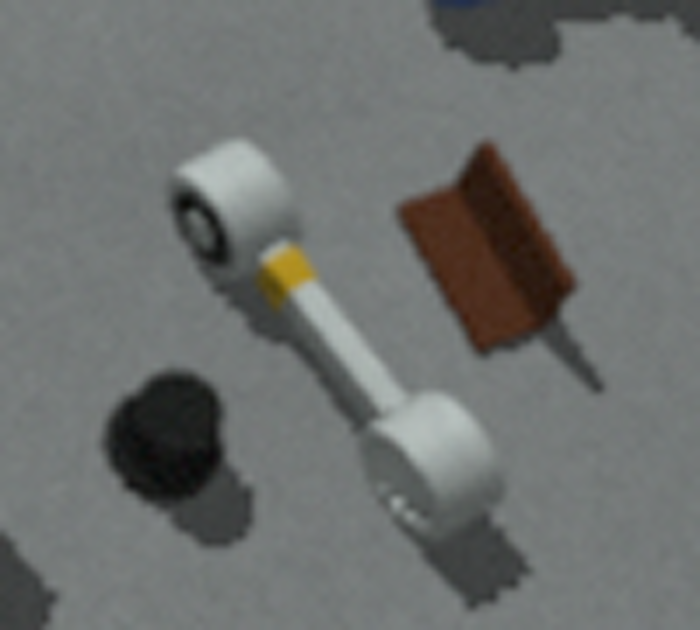

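View pics/c2.png

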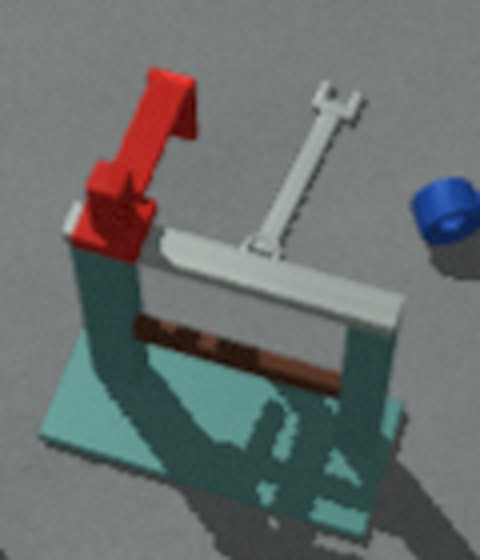

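View pics/c3.png

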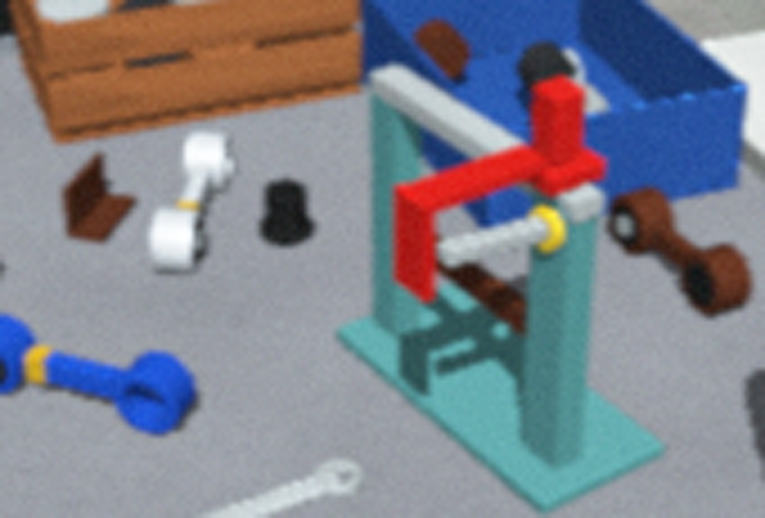

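Silver link with yellow band confirmed: its bushed eye is at scene (414,250), its open eye at (441,287), and the yellow band is near the bush. Rough positions next.

Run:
```python
from h import *
np.set_printoptions(precision=4,suppress=True)
s=load('scene0');d=load('side0')
P=lambda x,y:(380+x/7,220+y/7)
print('eye',onz(s,*P(432,462),.03),'bush',onz(s,*P(235,200),.03), 'band',onz(s,*P(290,272),.034))
Q=lambda x,y:(255+x/4,150+y/4); S=lambda x,y:(230+x/4.5,140+y/4.5)
print('rail ends z=.224 far/near corners',[onz(s,*Q(*p),.224) for p in((405,297),(165,235),(390,328),(75,205))])
print('plate corners',[onz(s,*Q(*p),.012) for p in((40,435),(365,538),(405,405))])
print('plate side',[onz(d,*S(*p),.012) for p in((548,508),(662,450),(338,332))])
print('griptop',tri((s,*Q(107,170)),(d,*S(560,85))), onz(s,*Q(107,172),.288))
# red mask
for n,c in(('scene0',s),('side0',d)):
    im=cv2.imread(f'pics/{n}.png').astype(int); m=(im[...,2]>140)&(im[...,1]<60)&(im[...,0]<60); ys,xs=np.nonzero(m);print(xs.min(),xs.max(),ys.min(),ys.max())
```

```text
eye [0.485  0.4064 0.03  ] bush [0.4246 0.2896 0.03  ] band [0.4436 0.3231 0.034 ]
rail ends z=.224 far/near corners [array([0.5432, 0.1452, 0.224 ]), array([ 0.5882, -0.0068,  0.224 ]), array([0.5671, 0.1483, 0.224 ]), array([ 0.6015, -0.0684,  0.224 ])]
plate corners [array([ 0.6825, -0.064 ,  0.012 ]), array([0.6204, 0.1771, 0.012 ]), array([0.516 , 0.1494, 0.012 ])]
plate side [array([ 0.5792, -0.1066,  0.012 ]), array([ 0.6776, -0.0795,  0.012 ]), array([0.5146, 0.1319, 0.012 ])]
griptop [ 0.601  -0.0407  0.288 ] [ 0.5997 -0.0387  0.288 ]
274 303 168 210
318 363 157 206
```

```bash
cat >> h.py <<'E'
from scipy.spatial.transform import Rotation as Ro
from scipy.optimize import least_squares
np.set_printoptions(precision=4,suppress=True)
def Rot(rpy): return Ro.from_euler('xyz',rpy,degrees=True)
def plan(p1,rpy1,n,p0=None,r0=None):
    """constant row (units of full scale) such that n rows take current pose to the target"""
    o=observe(); p0=o['eef_pos'] if p0 is None else np.array(p0); r0=Rot(o['ee_rot'] if r0 is None else r0)
    rel=r0.inv()*(Rot(rpy1) if not isinstance(rpy1,Ro) else rpy1); w=rel.as_rotvec()/n; d=r0.inv().apply(np.array(p1)-p0)
    S=sum(Ro.from_rotvec(w*k).as_matrix() for k in range(n)); v=np.linalg.solve(S,d)
    # path
    mid=p0+r0.apply(sum((Ro.from_rotvec(w*k).as_matrix() for k in range(n//2)),np.zeros((3,3)))@v)
    print(n,'rows',np.round(np.r_[v/.025,w/.1],3),'mid',mid)
def st():
    o=observe();print(round(o['clock'],2),'p',o['eef_pos'],'rpy',o['ee_rot'],'j',np.round(o['joint_pos'],1),'F',o['force'],'w',round(o['width'],4))
E
python3 - <<'E'
from h import *
plan([0.172,0.627,.53],[180,0,150],5)
plan([0.59,-0.04,.56],[180,0,104.4],32,[0.172,.627,.53],[180,0,150])
plan([0.40,.2,.56],[180,0,120],20,[0.172,.627,.53],[180,0,150])
plan([0.57,-0.04,.56],[180,0,104.4],12,[0.4,.2,.56],[180,0,120])
E
```

```text
5 rows [ 0.001  0.002 -1.008 -0.003  0.001  0.512] mid [0.172  0.6268 0.4544]
32 rows [-1.005 -0.103 -0.038  0.    -0.     0.249] mid [0.4482 0.3356 0.545 ]
20 rows [-0.933 -0.297 -0.06   0.    -0.     0.262] mid [0.3141 0.4285 0.545 ]
12 rows [-0.96   0.212  0.     0.    -0.     0.227] mid [0.4932 0.0858 0.56  ]
```

servo_tool(moves=[[0, 0, -1, 0, 0, 0.5], [0, 0, -1, 0, 0, 0.5], [0, 0, -1, 0, 0, 0.5], [0, 0, -1, 0, 0, 0.5], [0, 0, -1, 0, 0, 0.5], [-0.93, -0.3, -0.06, 0, 0, 0.26], [-0.93, -0.3, -0.06, 0, 0, 0.26], [-0.93, -0.3, -0.06, 0, 0, 0.26], [-0.93, -0.3, -0.06, 0, 0, 0.26], [-0.93, -0.3, -0.06, 0, 0, 0.26], [-0.93, -0.3, -0.06, 0, 0, 0.26], [-0.93, -0.3, -0.06, 0, 0, 0.26]], gripper=-0.4)

```text
clock: 1.35
eef_pos: [0.2783, 0.4904, 0.5403]
ee_rot: [-180.0, 0.0, 139.8]
force: [0.4, 0.6, 0.3]
width: 0.0645
```

servo_tool(moves=[[-0.93, -0.3, -0.06, 0, 0, 0.26], [-0.93, -0.3, -0.06, 0, 0, 0.26], [-0.93, -0.3, -0.06, 0, 0, 0.26], [-0.93, -0.3, -0.06, 0, 0, 0.26], [-0.93, -0.3, -0.06, 0, 0, 0.26], [-0.93, -0.3, -0.06, 0, 0, 0.26], [-0.93, -0.3, -0.06, 0, 0, 0.26], [-0.93, -0.3, -0.06, 0, 0, 0.26], [-0.93, -0.3, -0.06, 0, 0, 0.26], [-0.93, -0.3, -0.06, 0, 0, 0.26]])

```text
clock: 2.35
eef_pos: [0.3819, 0.27, 0.5553]
ee_rot: [180.0, -0.0, 124.9]
force: [-0.4, 0.2, 0.2]
width: 0.0644
```

Run:
```python
from h import *
st(); c=snap('wrist','w1'); st()
```

```text
2.35 p [0.3819 0.27   0.5553] rpy [179.9955  -0.0014 124.8813] j [-56.9   0.5  17.8 105.7  -0.1  73.8  -4.2] F [-0.3955  0.221   0.1971] w 0.0644
2.4 p [0.3835 0.2663 0.5558] rpy [179.9797   0.0753 124.513 ] j [-56.7   0.3  18.1 105.8  -0.   73.9  -4.1] F [ 2.1237 -3.3419 -0.1505] w 0.0646
```

View pics/w1.png

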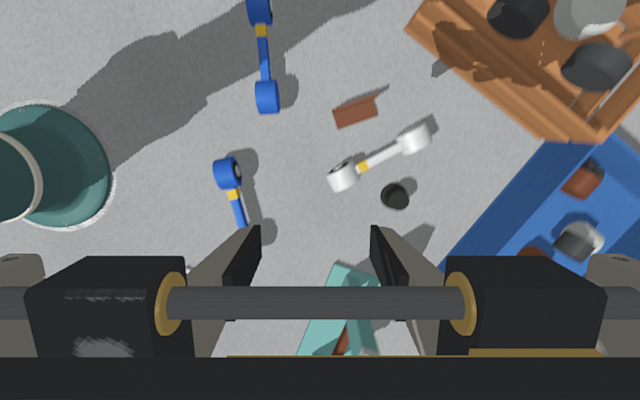

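w1 shows the link clearly: bushed eye (341,178), open eye (413,138), band (362,167).

Run:
```python
from h import *
crop('w1',310,100,450,220,5.5,'c4')
crop('w1',280,240,400,360,5,'c5')
```

```text
(no output)
```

View pics/c4.png

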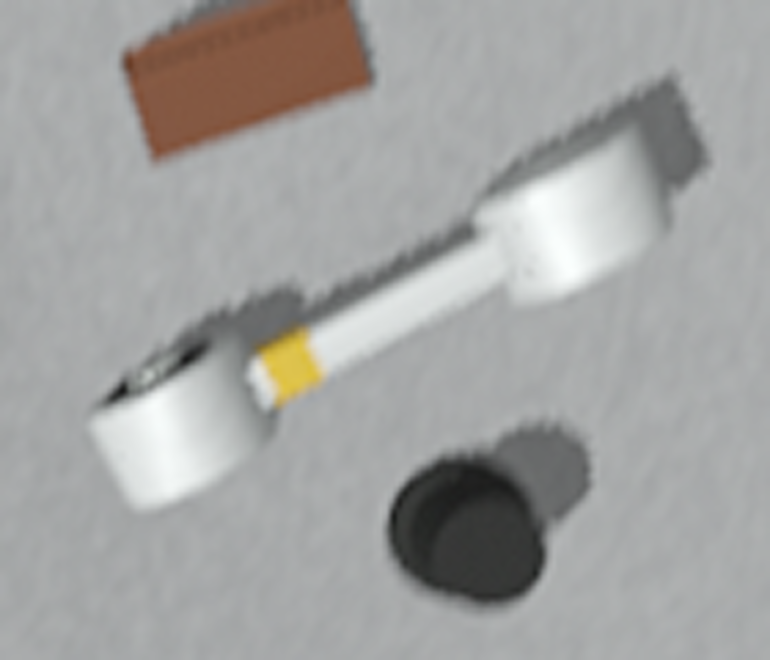

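Run:
```python
from h import *
c=load('w1');P=lambda x,y,z:onz(c,310+x/5.5,100+y/5.5,z)[:2]
a=P(290,365,.036);b=P(495,265,.036);print(a,b,np.degrees(np.arctan2(*(a-b)[::-1])))
# refine with mask of rod: bright columns between
l=(P(95,415,.026)+P(140,505,.026))/2; r=(P(635,125,.026)+P(668,215,.026))/2
print('ends',l,r,np.linalg.norm(l-r),(l+r)/2,np.degrees(np.arctan2(*(l-r)[::-1])))
print('cam',ray(c,0,0)[0])
```

```text
[0.4429 0.3184] [0.4747 0.3764] -118.7376960326492
ends [0.4189 0.2643] [0.4982 0.4257] 0.1797575145618037 [0.4585 0.345 ] -116.14999839525488
cam [0.3441 0.3239 0.5351]
```

View pics/c5.png

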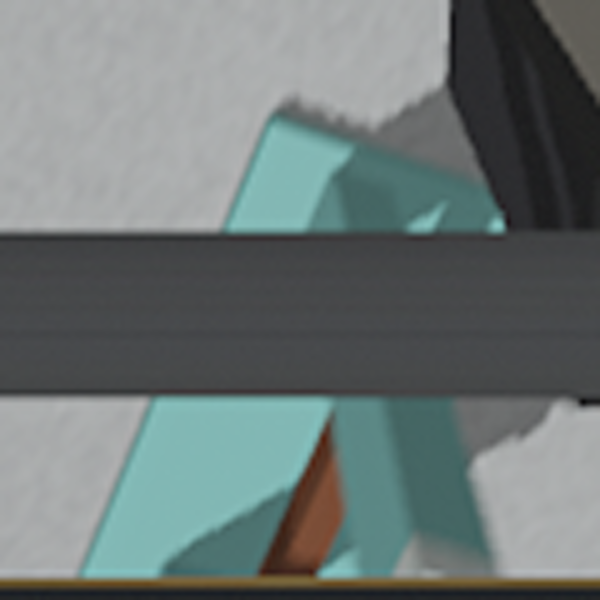

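Run:
```python
from h import *
plan([0.62,-0.14,.56],[180,0,104.4],20)
```

```text
20 rows [-0.941  0.086 -0.008  0.     0.001  0.176] mid [0.5196 0.0735 0.558 ]
```

servo_tool(moves=[[-0.94, 0.09, 0, 0, 0, 0.18], [-0.94, 0.09, 0, 0, 0, 0.18], [-0.94, 0.09, 0, 0, 0, 0.18], [-0.94, 0.09, 0, 0, 0, 0.18], [-0.94, 0.09, 0, 0, 0, 0.18], [-0.94, 0.09, 0, 0, 0, 0.18], [-0.94, 0.09, 0, 0, 0, 0.18], [-0.94, 0.09, 0, 0, 0, 0.18], [-0.94, 0.09, 0, 0, 0, 0.18], [-0.94, 0.09, 0, 0, 0, 0.18]])

```text
clock: 3.4
eef_pos: [0.5197, 0.0792, 0.5553]
ee_rot: [180.0, -0.0, 114.6]
force: [0.8, 0.3, -0.3]
width: 0.0647
```

servo_tool(moves=[[-0.94, 0.09, 0, 0, 0, 0.18], [-0.94, 0.09, 0, 0, 0, 0.18], [-0.94, 0.09, 0, 0, 0, 0.18], [-0.94, 0.09, 0, 0, 0, 0.18], [-0.94, 0.09, 0, 0, 0, 0.18], [-0.94, 0.09, 0, 0, 0, 0.18], [-0.94, 0.09, 0, 0, 0, 0.18], [-0.94, 0.09, 0, 0, 0, 0.18], [0, 0, 0, 0, 0, 0]])

```text
clock: 4.3
eef_pos: [0.6035, -0.0919, 0.5551]
ee_rot: [-180.0, 0.1, 106.1]
force: [-0.6, -0.6, 0.7]
width: 0.0641
```

Run:
```python
from h import *
c=snap('wrist','w2'); st()
```

```text
4.35 p [ 0.6034 -0.09    0.555 ] rpy [-179.957     0.0345  106.2405] j [-24.4  18.5  39.3  88.7 -11.8  77.1  32.3] F [-0.025   0.1871  0.5106] w 0.0644
```

View pics/w2.png

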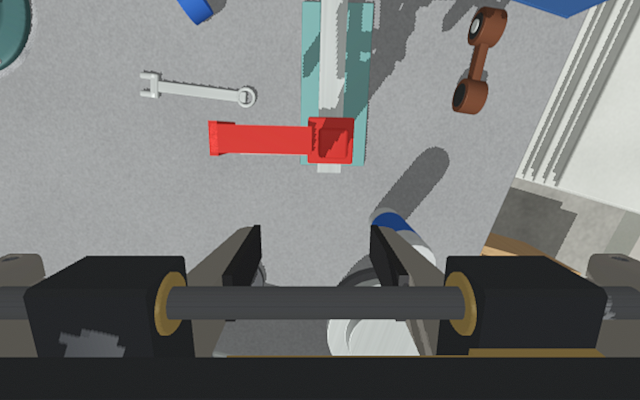

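Run:
```python
from h import *
crop('w2',195,0,375,180,4,'c6')
s=load('scene0');d=load('side0')
crop('scene0',190,210,250,280,8,'c7')
print('spray base', onz(s,226,266,0), onz(d,415,255,0))
print('spray top', onz(s,214,236,.18), onz(d,420,203,.18))
```

```text
spray base [ 0.7598 -0.1506  0.    ] [ 0.7577 -0.1688  0.    ]
spray top [ 0.751  -0.1549  0.18  ] [ 0.753  -0.1577  0.18  ]
```

View pics/c6.png

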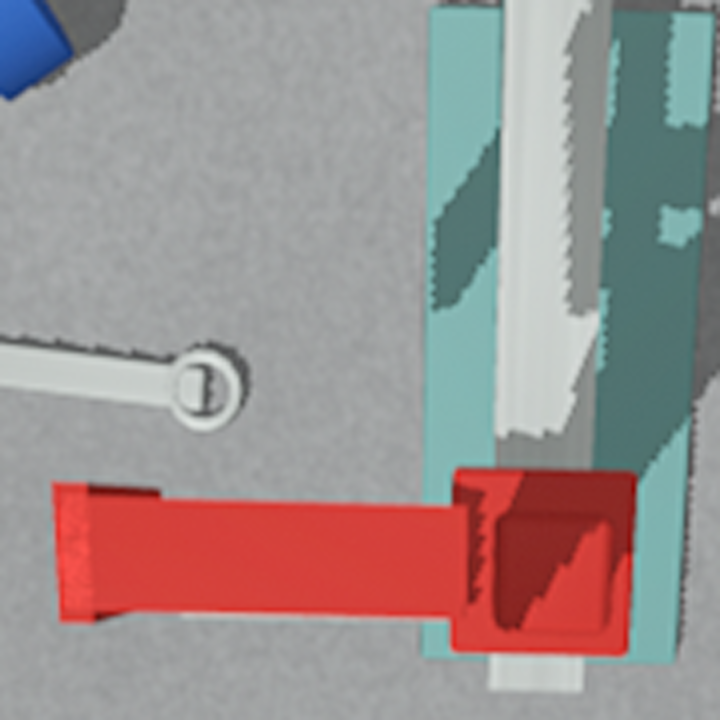

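Run:
```python
from h import *
c=load('w2');P=lambda x,y,z:onz(c,195+x/4,y/4,z)[:2]
an=lambda a,b:np.degrees(np.arctan2(*(a-b)[::-1]))
print('grip',P(553,573,.288),'rail yaw',an(P(508,5,.224),P(497,430,.224))-90,'plate',an(P(430,10,.012),P(424,655,.012))-90,an(P(713,10,.012),P(674,655,.012))-90)
print('arm edges',an(P(450,505,.248),P(95,498,.248)),an(P(450,618,.248),P(95,612,.248)))
print('arm centre axis',(P(300,501,.248)+P(300,614,.248))/2, P(55,550,.248), 'rail mid x', (P(490,675,.224)+P(583,675,.224))/2)
print('rail end',P(537,690,.224))
pc=[P(430,8,.012),P(713,12,.012),P(424,657,.012),P(674,662,.012)];print(pc,np.mean(pc,0))
G=P(553,573,.288)
for yaw in(14,):
  print('spray in rack',Rot([0,0,yaw]).inv().apply(np.r_[np.array([.754,-.157])-G,0]))
```

```text
grip [ 0.6018 -0.0369] rail yaw 14.675490927322443 plate 14.882728125252811 14.71557414845384
arm edges 14.940872487142714 15.085058213991363
arm centre axis [ 0.5474 -0.0512] [ 0.4926 -0.065 ] rail mid x [ 0.6096 -0.0648]
rail end [ 0.6109 -0.0684]
[array([0.5143, 0.1442]), array([0.6185, 0.1727]), array([ 0.5779, -0.0951]), array([ 0.6817, -0.0675])] [0.5981 0.0386]
spray in rack [ 0.1186 -0.1533  0.    ]
```

Run:
```python
from h import *
plan([0.602,-0.037,.52],[180,0,104.8],4)
```

```text
4 rows [ 0.514  0.13   0.35  -0.002  0.002  0.063] mid [ 0.6025 -0.0635  0.5375]
```

servo_tool(moves=[[0.51, 0.13, 0.35, 0, 0, 0.06], [0.51, 0.13, 0.35, 0, 0, 0.06], [0.51, 0.13, 0.35, 0, 0, 0.06], [0.52, 0.13, 0.35, 0, 0, 0.06], [0, 0, 0.75, 0, 0, 0], [0, 0, 0.75, 0, 0, 0], [0, 0, 0.75, 0, 0, 0], [0, 0, 0.67, 0, 0, 0], [0, 0, 0, 0, 0, 0], [0, 0, 0, 0, 0, 0]])

```text
clock: 5.35
eef_pos: [0.6021, -0.0341, 0.4471]
ee_rot: [-180.0, -0.0, 105.1]
force: [0.5, -0.3, -0.4]
width: 0.0642
```

Run:
```python
from h import *
st(); c=snap('wrist','w3');snap('side','s3')
```

```text
5.35 p [ 0.6021 -0.0341  0.4471] rpy [-179.976    -0.0045  105.1239] j [-28.   22.1  36.8  98.  -14.4  64.7  28.1] F [ 0.498  -0.277  -0.4028] w 0.0642
```

View pics/w3.png

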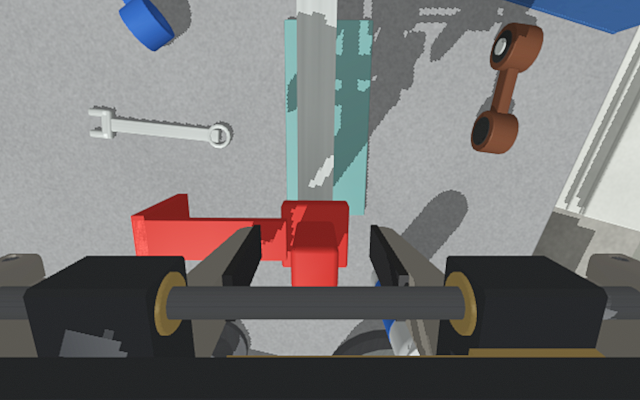

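The red grip stands between the fingers (about (318,250)). Close.

servo_tool(moves=[[0, 0, 0, 0, 0, 0], [0, 0, 0, 0, 0, 0], [0, 0, 0, 0, 0, 0], [0, 0, 0, 0, 0, 0], [0, 0, 0, 0, 0, 0]], gripper=1)

```text
clock: 5.95
eef_pos: [0.6021, -0.0352, 0.4473]
ee_rot: [180.0, -0.0, 105.1]
force: [0.5, 0.3, 0.7]
width: 0.0268
```

servo_tool(moves=[[0.4, 0, 0, 0, 0, 0], [0.6, 0, 0, 0, 0, 0], [0.6, 0, 0, 0, 0, 0], [0.6, 0, 0, 0, 0, 0], [0.6, 0, 0, 0, 0, 0], [0.6, 0, 0, 0, 0, 0], [0.4, 0, 0, 0, 0, 0], [0, 0, 0, 0, 0, 0]])

```text
clock: 6.75
eef_pos: [0.5781, 0.054, 0.4474]
ee_rot: [179.9, 0.5, 105.0]
force: [7.0, -10.6, -3.1]
width: 0.0239
```

Run:
```python
from h import *
st()
```

```text
6.75 p [0.5781 0.054  0.4474] rpy [179.864    0.4664 104.96  ] j [-37.   19.3  35.8 101.2 -12.   63.2  17.6] F [  7.0429 -10.5846  -3.1494] w 0.0239
```

servo_tool(moves=[[0.25, 0, 0, 0, 0, 0], [0, 0, 0, 0, 0, 0]])

```text
clock: 6.95
eef_pos: [0.5774, 0.0557, 0.4474]
ee_rot: [179.8, 0.8, 104.7]
force: [13.0, -20.8, -7.4]
width: 0.0238
```

Run:
```python
from h import *
st()
```

```text
6.95 p [0.5774 0.0557 0.4474] rpy [179.7839   0.8488 104.7102] j [-37.4  19.3  35.9 101.3 -11.6  63.   16.9] F [ 12.9998 -20.8138  -7.3929] w 0.0238
```

servo_tool(moves=[[-0.3, 0, 0, 0, 0, 0], [0, 0, 0, 0, 0, 0]])

```text
clock: 7.15
eef_pos: [0.5783, 0.0537, 0.4474]
ee_rot: [179.9, 0.2, 105.0]
force: [5.2, -6.6, -2.1]
width: 0.0235
```

servo_tool(moves=[[0, 0, 0, 0, 0, 0], [0, 0, 0, 0, 0, 0], [0, 0, 0, 0, 0, 0], [0, 0, -0.6, 0, 0, 0], [0, 0, -0.9, 0, 0, 0], [0, 0, -0.9, 0, 0, 0], [0, 0, -0.9, 0, 0, 0]], gripper=-0.4)

```text
clock: 7.85
eef_pos: [0.5775, 0.0557, 0.5318]
ee_rot: [180.0, -0.0, 105.1]
force: [-0.1, 0.7, -0.4]
width: 0.0642
```

Run:
```python
from h import *
st(); plan([0.622,-0.14,.56],[180,0,104.8],9)
```

```text
7.85 p [0.5775 0.0557 0.5318] rpy [179.9535  -0.0236 105.0923] j [-38.3  15.2  36.8  94.8  -9.5  73.1  15.4] F [-0.0778  0.6817 -0.4401] w 0.0642
9 rows [-0.891 -0.034 -0.126  0.001 -0.     0.006] mid [ 0.5974 -0.0312  0.5443]
```

servo_tool(moves=[[-0.9, -0.03, -0.12, 0, 0, 0], [-0.9, -0.03, -0.12, 0, 0, 0], [-0.9, -0.03, -0.12, 0, 0, 0], [-0.9, -0.03, -0.12, 0, 0, 0], [-0.9, -0.03, -0.12, 0, 0, 0], [-0.9, -0.03, -0.12, 0, 0, 0], [-0.9, -0.03, -0.12, 0, 0, 0], [-0.9, -0.03, -0.12, 0, 0, 0], [-0.9, -0.03, -0.12, 0, 0, 0], [0, 0, 0, 0, 0, 0], [0, 0, 0, 0, 0, 0]])

```text
clock: 8.95
eef_pos: [0.6238, -0.1416, 0.5573]
ee_rot: [180.0, -0.0, 105.0]
force: [0.7, 0.3, -0.4]
width: 0.064
```

Run:
```python
from h import *
snap('wrist','w4'); snap('side','s4'); snap('scene','n4'); st()
crop('w4',195,0,395,190,4,'c8')
crop('s4',290,140,400,255,5,'c9')
crop('n4',255,150,375,290,4,'c10')
```

```text
9.1 p [ 0.6239 -0.1402  0.5568] rpy [179.9864  -0.0589 105.1955] j [-19.3  22.3  40.7  84.3 -14.7  78.8  37.3] F [-0.2332  0.4751 -0.292 ] w 0.0643
```

View pics/c8.png

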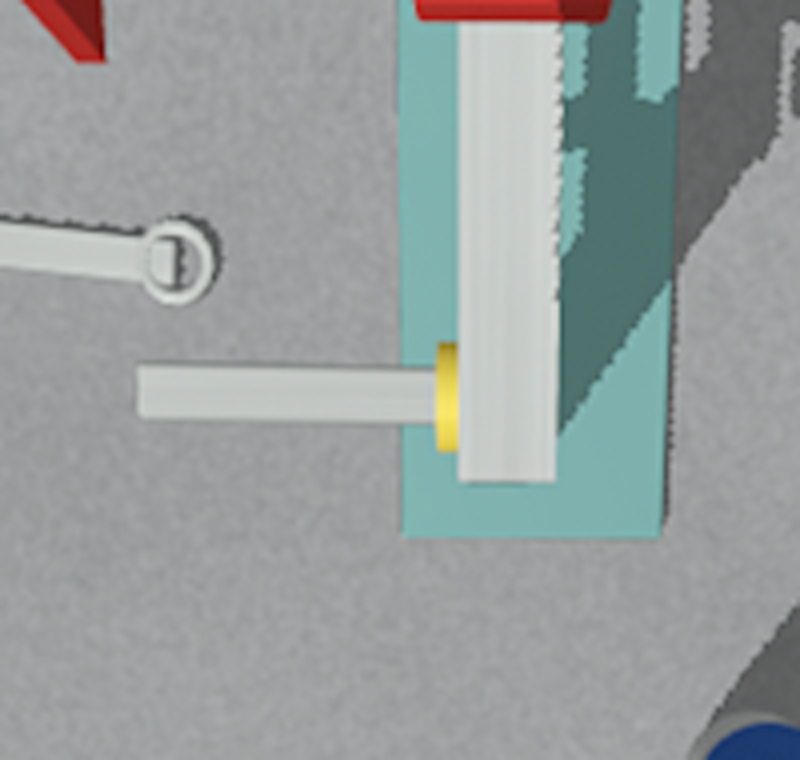

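View pics/c9.png

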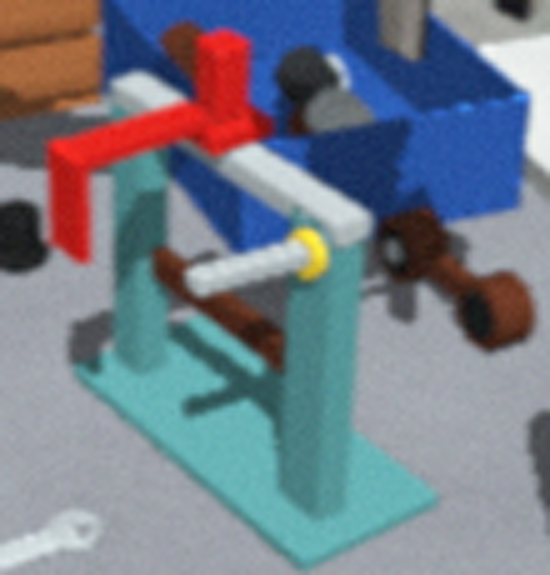

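View pics/c10.png

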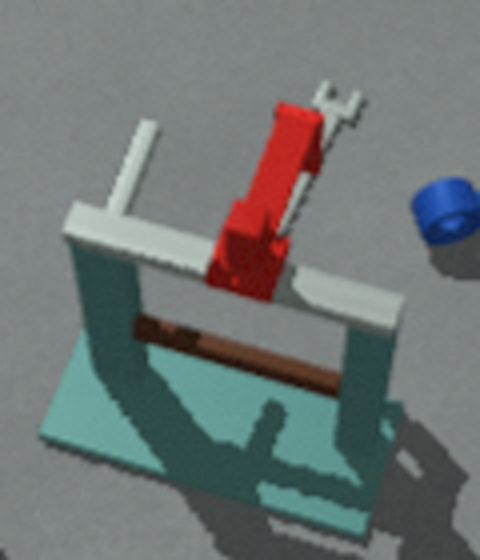

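Keeper is at the far end; the peg is clear, its top face running from (138,392) to (438,395) in the 4x crop of w4, i.e. px (229.5,98)–(304.5,98.8).

Run:
```python
from h import *
c=load('w4');P=lambda x,y,z:onz(c,195+x/4,y/4,z)
tip=(P(138,367,.212)+P(138,418,.212))/2; root=(P(437,369,.204)+P(437,422,.204))/2
print('tip',tip,'root',root,np.linalg.norm(tip-root)); d=(root-tip)[:2];yaw=np.degrees(np.arctan2(d[1],d[0]));print('yaw',yaw)
an=lambda a,b:np.degrees(np.arctan2(*(a-b)[1::-1]))
print('rail yaw',an(P(459,30,.224),P(458,480,.224))-90,'plate',an(P(400,10,.012),P(403,537,.012))-90)
e=np.array([np.cos(np.radians(14.8)),np.sin(np.radians(14.8))]);y=np.array([-e[1],e[0]])
O1=tip[:2]+e*.095
nearend=(P(460,481,.224)+P(556,481,.224))/2; nearpl=(P(404,537,.012)+P(660,537,.012))/2
print('O from tip',O1,'rail end y',(nearend[:2]-O1)@y,'x',(nearend[:2]-O1)@e,'plate end',(nearpl[:2]-O1)@y, (nearpl[:2]-O1)@e)
s=load('n4');d=load('s4')
print('tip tri',tri((s,255+148/4,150+122/4),(d,290+192/5,140+270/5)))
print('tip scene @.212',onz(s,255+148/4,150+122/4,.212),onz(d,290+192/5,140+268/5,.212))
```

```text
tip [ 0.5145 -0.072   0.212 ] root [ 0.5876 -0.0524  0.204 ] 0.07612836768544647
yaw 14.983222619820506
rail yaw 14.619222830677472 plate 14.48327644648289
O from tip [ 0.6063 -0.0477] rail end y -0.021695419369800285 x -0.001046747147105659 plate end -0.03922044803939993 0.013891549187917402
tip tri [ 0.516  -0.0711  0.211 ]
tip scene @.212 [ 0.5163 -0.0706  0.212 ] [ 0.5164 -0.071   0.212 ]
```

Before fetching the link, test whether the arm can make the tilted hanging pose (tool tilted 55° toward rack +y), well clear of the rack.

Run:
```python
from h import *
R=Rot([180,0,104.8])*Ro.from_euler('y',55,degrees=True)
plan([0.6,-0.24,.33],R,12); print(R.as_euler('xyz',degrees=True))
```

```text
12 rows [-0.617 -0.164  0.577 -0.003  0.799  0.005] mid [ 0.6192 -0.2169  0.4544]
[180.  -55.  104.8]
```

servo_tool(moves=[[-0.62, -0.16, 0.58, 0, 0.8, 0], [-0.62, -0.16, 0.58, 0, 0.8, 0], [-0.62, -0.16, 0.58, 0, 0.8, 0], [-0.62, -0.16, 0.58, 0, 0.8, 0], [-0.62, -0.16, 0.58, 0, 0.8, 0], [-0.62, -0.16, 0.58, 0, 0.8, 0], [-0.62, -0.16, 0.58, 0, 0.8, 0], [-0.62, -0.16, 0.58, 0, 0.8, 0], [-0.62, -0.16, 0.58, 0, 0.8, 0], [-0.62, -0.16, 0.58, 0, 0.8, 0], [-0.62, -0.16, 0.58, 0, 0.8, 0], [-0.62, -0.16, 0.58, 0, 0.8, 0]])

```text
clock: 10.3
eef_pos: [0.6013, -0.2407, 0.3282]
ee_rot: [180.0, -55.2, 105.2]
force: [0.6, 0.6, 0.4]
width: 0.0643
```

Run:
```python
from h import *
st()
R=Rot([180,0,104.8])*Ro.from_euler('y',55,degrees=True)
plan([0.5915,-0.20,.23],R,4)
```

```text
10.3 p [ 0.6013 -0.2407  0.3282] rpy [179.995  -55.1943 105.1646] j [ 10.6  43.5  24.6  87.  -48.3 102.8  62.8] F [0.6202 0.5981 0.4452] w 0.0643
4 rows [-0.566  0.011  0.905 -0.013 -0.008  0.009] mid [ 0.5964 -0.2203  0.2791]
```

servo_tool(moves=[[-0.56, 0, 0.9, 0, 0, 0], [-0.56, 0, 0.9, 0, 0, 0], [-0.56, 0, 0.9, 0, 0, 0], [-0.56, 0, 0.9, 0, 0, 0], [0, 0, 0, 0, 0, 0]])

```text
clock: 10.8
eef_pos: [0.5865, -0.2024, 0.2281]
ee_rot: [-178.8, -55.0, 104.2]
force: [-12.5, -3.4, -8.1]
width: 0.0641
```

Run:
```python
from h import *
st()
```

```text
10.8 p [ 0.5865 -0.2024  0.2281] rpy [-178.7588  -55.0141  104.2153] j [  8.8  48.6  22.7  93.1 -50.2  93.7  68.1] F [-12.528   -3.3583  -8.1322] w 0.0641
```

Reachable, and a useful warning: the open fingers touched the post lightly (12 N), so I must open only slightly when releasing. Backing out.

servo_tool(moves=[[0, -0.3, 0, 0, 0, 0], [0.4, 0, -1, 0, 0, 0], [0.4, 0, -1, 0, 0, 0], [0.4, 0, -1, 0, 0, 0], [0.4, 0, -1, 0, 0, 0]], gripper=-0.2)

```text
clock: 11.3
eef_pos: [0.599, -0.2598, 0.3231]
ee_rot: [179.9, -55.0, 105.3]
force: [0.1, 0.4, 0.6]
width: 0.0551
```

Run:
```python
from h import *
st()
plan([0.585,-0.13,.53],[180,0,100],12)
plan([0.44,0.1,.53],[180,0,80],12,[0.585,-0.13,.53],[180,0,100])
ly=63.;L=np.array([.4585,.345,.026])
R=Rot([180,0,ly])*Ro.from_euler('y',-35,degrees=True)
z=R.apply([0,0,1]);print(z,R.as_euler('xyz',degrees=True))
T=L-z*.171;Tp=T-z*.08;print('grasp',T,'pre',Tp)
plan(Tp+[0,0,.05],R,12,[0.44,0.1,.53],[180,0,80])
```

```text
11.3 p [ 0.599  -0.2598  0.3231] rpy [179.8949 -55.0027 105.2603] j [ 12.7  44.3  23.7  85.8 -47.1 103.   63.5] F [0.1091 0.4104 0.5683] w 0.0551
12 rows [ 0.746  0.041 -0.399 -0.035 -0.799  0.07 ] mid [ 0.5961 -0.2198  0.4424]
12 rows [ 0.778 -0.475 -0.     0.    -0.     0.291] mid [ 0.5024 -0.0213  0.53  ]
[-0.2604 -0.5111 -0.8192] [180.  35.  63.]
grasp [0.503  0.4324 0.1661] pre [0.5239 0.4733 0.2316]
12 rows [ 1.477 -0.089  0.452  0.076 -0.505  0.239] mid [0.4745 0.3079 0.4353]
```

servo_tool(moves=[[0.75, 0.04, -0.4, -0.03, -0.8, 0.07], [0.75, 0.04, -0.4, -0.03, -0.8, 0.07], [0.75, 0.04, -0.4, -0.03, -0.8, 0.07], [0.75, 0.04, -0.4, -0.03, -0.8, 0.07], [0.75, 0.04, -0.4, -0.03, -0.8, 0.07], [0.75, 0.04, -0.4, -0.03, -0.8, 0.07], [0.75, 0.04, -0.4, -0.03, -0.8, 0.07], [0.75, 0.04, -0.4, -0.03, -0.8, 0.07], [0.75, 0.04, -0.4, -0.03, -0.8, 0.07], [0.75, 0.04, -0.4, -0.03, -0.8, 0.07], [0.75, 0.04, -0.4, -0.03, -0.8, 0.07], [0.75, 0.04, -0.4, -0.03, -0.8, 0.07]])

```text
clock: 12.5
eef_pos: [0.5843, -0.1282, 0.5305]
ee_rot: [-179.8, 0.2, 100.1]
force: [0.5, 0.5, 0.0]
width: 0.0551
```

servo_tool(moves=[[0.78, -0.47, 0, 0, 0, 0.29], [0.78, -0.47, 0, 0, 0, 0.29], [0.78, -0.47, 0, 0, 0, 0.29], [0.78, -0.47, 0, 0, 0, 0.29], [0.78, -0.47, 0, 0, 0, 0.29], [0.78, -0.47, 0, 0, 0, 0.29], [0.78, -0.47, 0, 0, 0, 0.29], [0.78, -0.47, 0, 0, 0, 0.29], [0.78, -0.47, 0, 0, 0, 0.29], [0.78, -0.47, 0, 0, 0, 0.29], [0.78, -0.47, 0, 0, 0, 0.29], [0.78, -0.47, 0, 0, 0, 0.29]])

```text
clock: 13.7
eef_pos: [0.4394, 0.1021, 0.5302]
ee_rot: [-179.7, 0.1, 80.1]
force: [0.6, 0.3, 0.0]
width: 0.0552
```

Run:
```python
from h import *
st()
plan([.45,.2,.42],[180,0,63],6)
```

```text
13.7 p [0.4394 0.1021 0.5302] rpy [-179.6893    0.0732   80.1401] j [-45.5  -1.1  28.2 110.3   0.5  71.  -27.3] F [0.6488 0.3105 0.0213] w 0.0552
6 rows [ 0.648 -0.122  0.735 -0.009  0.003  0.499] mid [0.441  0.1515 0.4751]
```

servo_tool(moves=[[0.65, -0.12, 0.65, 0, 0, 0.5], [0.65, -0.12, 0.65, 0, 0, 0.5], [0.65, -0.12, 0.65, 0, 0, 0.5], [0.65, -0.12, 0.65, 0, 0, 0.5], [0.65, -0.12, 0.65, 0, 0, 0.5], [0.65, -0.12, 0.65, 0, 0, 0.5], [0, 0, 0, 0, 0, 0], [0, 0, 0, 0, 0, 0]])

```text
clock: 14.5
eef_pos: [0.451, 0.1988, 0.4323]
ee_rot: [-179.7, 0.3, 63.0]
force: [0.4, -0.3, 0.3]
width: 0.0547
```

Run:
```python
from h import *
snap('wrist','w5');st()
```

```text
14.55 p [0.4512 0.1983 0.4327] rpy [-179.7528    0.2197   62.9812] j [-49.9   9.6  25.2 112.9  -4.8  58.8 -49.6] F [ 0.8966 -0.2686  0.099 ] w 0.0552
```

View pics/w5.png

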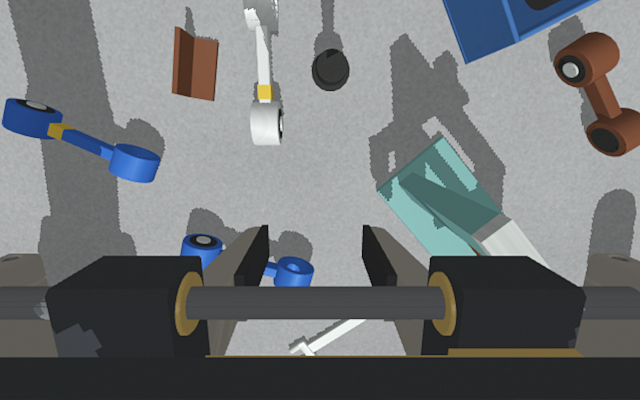

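Run:
```python
from h import *
crop('w5',225,0,305,150,5,'c11')
```

```text
(no output)
```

View pics/c11.png

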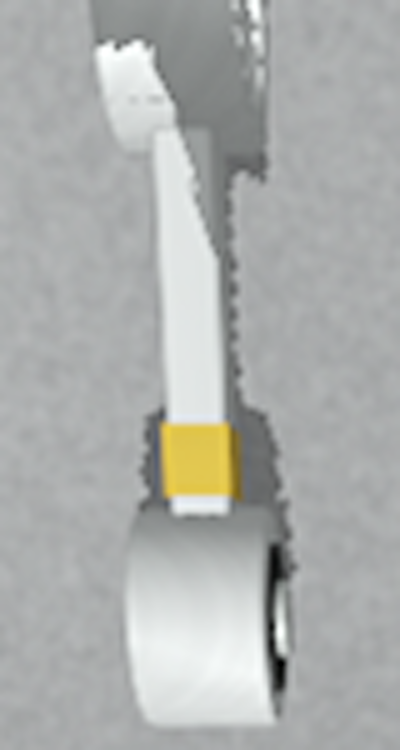

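Run:
```python
from h import *
c=load('w5');P=lambda x,y,z:onz(c,225+x/5,y/5,z)
a=P(198.5,400,.036);b=P(184,145,.036);d=(b-a)[:2];print(a,b,'yaw eye dir',np.degrees(np.arctan2(d[1],d[0])))
e1=P(203,513,.036);e2=P(183,128,.036);print(e1,e2,np.linalg.norm(e1-e2),'mid',(e1+e2)/2)
# bush outer end and eye ref
print('bush centre approx',onz(c,225+205/5,620/5,.04))
```

```text
[0.4495 0.3312 0.036 ] [0.4728 0.3794 0.036 ] yaw eye dir 64.21252714633377
[0.4382 0.3089 0.036 ] [0.4743 0.3825 0.036 ] 0.08191877296898295 mid [0.4563 0.3457 0.036 ]
bush centre approx [0.4273 0.287  0.04  ]
```

Run:
```python
from h import *
c=load('w5');L=np.array([.457,.3455,.026]);ly=63.8
F=Rot([0,0,ly-180])
for n,u,v,z in(('sleeve',331,72,.03),('sl left',313,70,.01),('br right top',217,40,.046),('br right bot',215,100,.003)):
    print(n,F.inv().apply(onz(c,u,v,z)-L))
R=Rot([180,0,ly])*Ro.from_euler('y',-35,degrees=True)
z=R.apply([0,0,1]);T=L-z*.171;Tp=T-z*.07;print('grasp',T,'pre',Tp)
plan(Tp,R,12)
```

```text
sleeve [0.0076 0.0767 0.004 ]
sl left [ 0.0018  0.0555 -0.016 ]
br right top [-0.0244 -0.049   0.02  ]
br right bot [ 0.0345 -0.0707 -0.023 ]
grasp [0.5003 0.4335 0.1661] pre [0.518  0.4695 0.2234]
12 rows [ 1.083 -0.206  0.424 -0.007 -0.506 -0.01 ] mid [0.4922 0.3482 0.3489]
```

servo_tool(moves=[[0.9, -0.17, 0.35, 0, -0.42, 0], [0.9, -0.17, 0.35, 0, -0.42, 0], [0.9, -0.17, 0.35, 0, -0.42, 0], [0.9, -0.17, 0.35, 0, -0.42, 0], [0.9, -0.17, 0.35, 0, -0.42, 0], [0.9, -0.17, 0.35, 0, -0.42, 0], [0.9, -0.17, 0.35, 0, -0.42, 0], [0.9, -0.17, 0.35, 0, -0.42, 0], [0.9, -0.17, 0.35, 0, -0.42, 0], [0.9, -0.17, 0.35, 0, -0.42, 0]], gripper=0.2)

```text
clock: 15.55
eef_pos: [0.5059, 0.3989, 0.305]
ee_rot: [-179.7, 24.3, 63.0]
force: [0.6, -0.2, 0.6]
width: 0.0367
```

Run:
```python
from h import *
st()
L=np.array([.457,.3455,.026]);ly=63.8
R=Rot([180,0,ly])*Ro.from_euler('y',-35,degrees=True)
z=R.apply([0,0,1]);T=L-z*.171;Tp=T-z*.07
plan(Tp,R,5)
```

```text
15.55 p [0.5059 0.3989 0.305 ] rpy [-179.7423   24.2868   63.0183] j [-57.8  39.1  22.1  90.4  -3.9  75.1 -62.9] F [ 0.5765 -0.2131  0.6084] w 0.0367
5 rows [ 0.795 -0.166  0.312 -0.022 -0.374 -0.023] mid [0.5117 0.4288 0.2739]
```

servo_tool(moves=[[0.8, -0.17, 0.31, -0.02, -0.37, -0.02], [0.8, -0.17, 0.31, -0.02, -0.37, -0.02], [0.8, -0.17, 0.31, -0.02, -0.37, -0.02], [0.8, -0.17, 0.31, -0.02, -0.37, -0.02], [0.8, -0.17, 0.31, -0.02, -0.37, -0.02], [0, 0, 0, 0, 0, 0]])

```text
clock: 16.15
eef_pos: [0.5164, 0.4712, 0.2203]
ee_rot: [-179.8, 35.0, 63.9]
force: [-0.6, 0.1, -1.0]
width: 0.0366
```

Run:
```python
from h import *
snap('wrist','w6');st()
L=np.array([.457,.3455,.026]);ly=63.8
R=Rot([180,0,ly])*Ro.from_euler('y',-35,degrees=True)
z=R.apply([0,0,1]);T=L-z*.171
plan(T,R,6)
```

```text
16.2 p [0.517  0.4702 0.2218] rpy [-179.8994   34.9553   63.8135] j [-59.4  52.5  21.1  78.9  -4.   83.8 -65.9] F [-0.7434 -0.2043 -0.3847] w 0.0369
6 rows [-0.007  0.008  0.459 -0.003 -0.001  0.   ] mid [0.5087 0.4518 0.194 ]
```

View pics/w6.png

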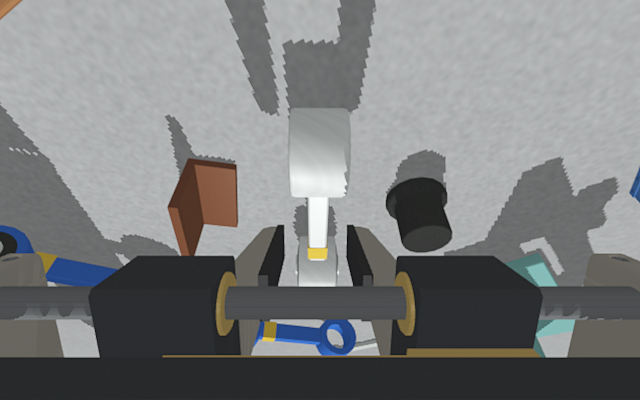

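The rod (317,225) sits centred between the fingers (284..347), and bracket and sleeve are clear. Descend and close.

servo_tool(moves=[[0, 0, 0.5, 0, 0, 0], [0, 0, 0.5, 0, 0, 0], [0, 0, 0.5, 0, 0, 0], [0, 0, 0.5, 0, 0, 0], [0, 0, 0.45, 0, 0, 0], [0, 0, 0.3, 0, 0, 0], [0, 0, 0, 0, 0, 0]])

```text
clock: 16.9
eef_pos: [0.4992, 0.4339, 0.1646]
ee_rot: [-179.9, 35.1, 63.7]
force: [-0.5, 0.2, -0.0]
width: 0.0367
```

servo_tool(moves=[[0, 0, 0, 0, 0, 0], [0, 0, 0, 0, 0, 0], [0, 0, 0, 0, 0, 0], [0, 0, 0, 0, 0, 0]], gripper=1)

```text
clock: 17.3
eef_pos: [0.4998, 0.4351, 0.1662]
ee_rot: [-180.0, 34.9, 63.7]
force: [0.4, 0.6, 0.8]
width: 0.0138
```

Run:
```python
from h import *
st()
snap('wrist','w7');
```

```text
17.3 p [0.4998 0.4351 0.1662] rpy [-179.9541   34.8718   63.7394] j [-59.1  53.8  20.6  85.4  -4.2  75.8 -65.7] F [0.4397 0.6429 0.8138] w 0.0138
```

View pics/w7.png

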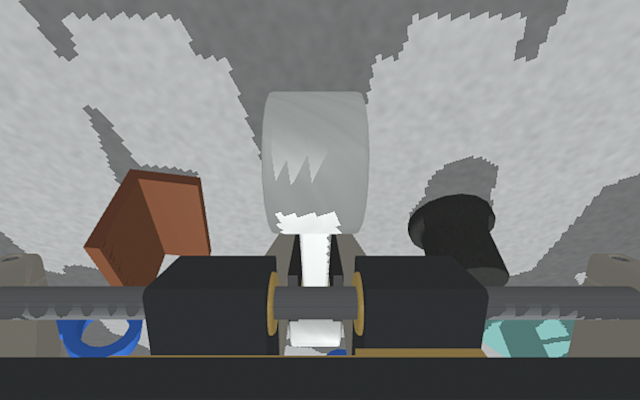

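Run:
```python
from h import *
o=observe(); c=load('w7'); R=Rot(o['ee_rot']);p=o['eef_pos']
L=np.array([.457,.3455,.026]);d=np.array([np.cos(np.radians(63.8)),np.sin(np.radians(63.8)),0])
g=p+R.apply([0,0,.171]);print('grasp',g,'offset of grasp along eye dir',(g-L)@d, 'lat',np.cross(d,g-L)[2])
E=L+d*.065;print('eye in tool',R.inv().apply(E-p))
print('junction dist from mid',[(onz(c,u,v,.036)-L)@d for u,v in((315,235),(315,230))], 'lat',np.cross(d,onz(c,316,235,.036)-L)[2])
# tangent: far silhouette
o_,r=ray(c,315,92); 
# 2D in plane (along d, z)
A=np.array([(o_-L)@d,o_[2]-.026]);B=np.array([r@d,r[2]]);B/=np.linalg.norm(B)
# center (s,0) dist 26 : find s below the ray
n=np.array([-B[1],B[0]]); 
print('eye s candidates',[(A@n+k*.026)/n[0] for k in(1,-1)])
print('axis edges x',[np.cross(d,onz(c,u,170,.05)-L)[2] for u in(263,368)])
```

```text
grasp [0.4565 0.3475 0.0259] offset of grasp along eye dir 0.0015979391553470918 lat 0.0013684851815658288
eye in tool [0.052  0.0013 0.1347]
junction dist from mid [np.float64(0.03330332090373562), np.float64(0.03694837664142698)] lat 0.00184144725794139
eye s candidates [np.float64(0.12380037061472314), np.float64(0.06453447950938716)]
axis edges x [np.float64(0.016523011885325085), np.float64(-0.0125541487717487)]
```

```bash
cat >> h.py <<'E'
O=np.array([0.606,-0.0475,0]);RY=14.8
def rk(x,y,z): return O+Rot([0,0,RY]).apply([x,y,z])
ET=np.array([.052,0,.1345])
def tool(yaw,t): return Rot([180,0,yaw])*Ro.from_euler('y',t,degrees=True)
def tcp_for_eye(e,R): return e-R.apply(ET)
E
python3 - <<'E'
from h import *
o=observe();R0=Rot(o['ee_rot']);p0=o['eef_pos']
p1=p0+[0,0,.15]
Ra=tool(85,-15);pa=np.array([.46,.12,.53])
plan(pa,Ra,20,p1,o['ee_rot'])
Rb=tool(104.8,35);pb=tcp_for_eye(rk(-.15,0,.30),Rb);print('b',pb)
plan(pb,Rb,20,pa,Ra.as_euler('xyz',degrees=True))
Rc=tool(104.8,55);pc=tcp_for_eye(rk(-.15,0,.203),Rc);print('c',pc)
plan(pc,Rc,8,pb,Rb.as_euler('xyz',degrees=True))
pd=tcp_for_eye(rk(-.06,0,.203),Rc);print('d',pd)
E
```

```text
20 rows [-0.758  0.09  -0.117 -0.079  0.171 -0.169] mid [0.4679 0.2884 0.4369]
b [ 0.4916 -0.2016  0.3803]
20 rows [-0.709  0.029  0.203  0.031  0.432 -0.176] mid [ 0.464  -0.0587  0.4912]
c [ 0.4967 -0.2212  0.2376]
8 rows [-0.57  -0.     0.448  0.     0.436  0.   ] mid [ 0.4957 -0.2174  0.3098]
d [ 0.5838 -0.1982  0.2376]
```

servo_tool(moves=[[-0.2, 0, -0.3, 0, 0, 0], [-0.4, 0, -0.57, 0, 0, 0], [-0.57, 0, -0.82, 0, 0, 0], [-0.57, 0, -0.82, 0, 0, 0], [-0.57, 0, -0.82, 0, 0, 0], [-0.57, 0, -0.82, 0, 0, 0], [-0.57, 0, -0.82, 0, 0, 0]])

```text
clock: 18.05
eef_pos: [0.4999, 0.4349, 0.3192]
ee_rot: [-179.9, 34.9, 63.7]
force: [0.4, 0.4, -4.2]
width: 0.0139
```

Run:
```python
from h import *
st(); snap('side','s8'); plan([.46,.12,.53],tool(85,-15),22)
```

```text
18.05 p [0.4999 0.4349 0.3192] rpy [-179.9365   34.8632   63.7144] j [-60.4  42.7  22.9  83.7  -1.4  88.3 -64.6] F [ 0.3534  0.3542 -4.2242] w 0.0139
22 rows [-0.683  0.081 -0.095 -0.071  0.154 -0.155] mid [0.4682 0.2881 0.4405]
```

View pics/s8.png

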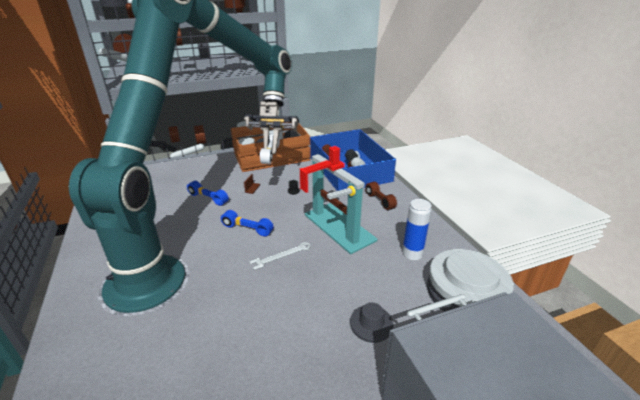

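Link lifted (near (268,140)); bracket and sleeve undisturbed. Transfer.

servo_tool(moves=[[-0.68, 0.08, -0.1, -0.07, 0.15, -0.16], [-0.68, 0.08, -0.1, -0.07, 0.15, -0.16], [-0.68, 0.08, -0.1, -0.07, 0.15, -0.16], [-0.68, 0.08, -0.1, -0.07, 0.15, -0.16], [-0.68, 0.08, -0.1, -0.07, 0.15, -0.16], [-0.68, 0.08, -0.1, -0.07, 0.15, -0.16], [-0.68, 0.08, -0.1, -0.07, 0.15, -0.16], [-0.68, 0.08, -0.1, -0.07, 0.15, -0.16], [-0.68, 0.08, -0.1, -0.07, 0.15, -0.16], [-0.68, 0.08, -0.1, -0.07, 0.15, -0.16], [-0.68, 0.08, -0.1, -0.07, 0.15, -0.16]])

```text
clock: 19.2
eef_pos: [0.4683, 0.2889, 0.4359]
ee_rot: [-178.5, 25.3, 75.3]
force: [0.1, 0.5, -4.8]
width: 0.0135
```

servo_tool(moves=[[-0.68, 0.08, -0.1, -0.07, 0.15, -0.16], [-0.68, 0.08, -0.1, -0.07, 0.15, -0.16], [-0.68, 0.08, -0.1, -0.07, 0.15, -0.16], [-0.68, 0.08, -0.1, -0.07, 0.15, -0.16], [-0.68, 0.08, -0.1, -0.07, 0.15, -0.16], [-0.68, 0.08, -0.1, -0.07, 0.15, -0.16], [-0.68, 0.08, -0.1, -0.07, 0.15, -0.16], [-0.68, 0.08, -0.1, -0.07, 0.15, -0.16], [-0.68, 0.08, -0.1, -0.07, 0.15, -0.16], [-0.68, 0.08, -0.1, -0.07, 0.15, -0.16], [-0.68, 0.08, -0.1, -0.07, 0.15, -0.16]])

```text
clock: 20.3
eef_pos: [0.4621, 0.1224, 0.5274]
ee_rot: [-179.2, 15.6, 85.8]
force: [0.3, -0.3, -4.4]
width: 0.0139
```

Run:
```python
from h import *
st(); Rb=tool(104.8,35);pb=tcp_for_eye(rk(-.15,0,.30),Rb);plan(pb,Rb,22)
```

```text
20.3 p [0.4621 0.1224 0.5274] rpy [-179.2107   15.5896   85.7991] j [-48.8   4.5  28.  106.2  11.9  77.5 -28.4] F [ 0.3135 -0.3208 -4.438 ] w 0.0139
22 rows [-0.648  0.019  0.181  0.02   0.396 -0.156] mid [ 0.4654 -0.0573  0.4906]
```

servo_tool(moves=[[-0.65, 0.02, 0.18, 0.02, 0.4, -0.16], [-0.65, 0.02, 0.18, 0.02, 0.4, -0.16], [-0.65, 0.02, 0.18, 0.02, 0.4, -0.16], [-0.65, 0.02, 0.18, 0.02, 0.4, -0.16], [-0.65, 0.02, 0.18, 0.02, 0.4, -0.16], [-0.65, 0.02, 0.18, 0.02, 0.4, -0.16], [-0.65, 0.02, 0.18, 0.02, 0.4, -0.16], [-0.65, 0.02, 0.18, 0.02, 0.4, -0.16], [-0.65, 0.02, 0.18, 0.02, 0.4, -0.16], [-0.65, 0.02, 0.18, 0.02, 0.4, -0.16], [-0.65, 0.02, 0.18, 0.02, 0.4, -0.16]])

```text
clock: 21.4
eef_pos: [0.4658, -0.0575, 0.4904]
ee_rot: [-177.5, -10.0, 95.1]
force: [-0.3, 1.1, -4.9]
width: 0.014
```

servo_tool(moves=[[-0.65, 0.02, 0.18, 0.02, 0.4, -0.16], [-0.65, 0.02, 0.18, 0.02, 0.4, -0.16], [-0.65, 0.02, 0.18, 0.02, 0.4, -0.16], [-0.65, 0.02, 0.18, 0.02, 0.4, -0.16], [-0.65, 0.02, 0.18, 0.02, 0.4, -0.16], [-0.65, 0.02, 0.18, 0.02, 0.4, -0.16], [-0.65, 0.02, 0.18, 0.02, 0.4, -0.16], [-0.65, 0.02, 0.18, 0.02, 0.4, -0.16], [-0.65, 0.02, 0.18, 0.02, 0.4, -0.16], [-0.65, 0.02, 0.18, 0.02, 0.4, -0.16], [-0.65, 0.02, 0.18, 0.02, 0.4, -0.16]])

```text
clock: 22.5
eef_pos: [0.4939, -0.2012, 0.3795]
ee_rot: [179.7, -35.4, 105.5]
force: [-0.1, -0.6, -4.4]
width: 0.014
```

Run:
```python
from h import *
st(); Rc=tool(104.8,55);pc=tcp_for_eye(rk(-.15,0,.203),Rc);plan(pc,Rc,9)
```

```text
22.5 p [ 0.4939 -0.2012  0.3795] rpy [179.6853 -35.4159 105.4545] j [ -5.1  27.6  39.9 105.8 -38.7  86.   65.8] F [-0.1275 -0.6355 -4.3825] w 0.014
9 rows [-0.505 -0.013  0.393 -0.003  0.38   0.01 ] mid [ 0.4968 -0.2159  0.3173]
```

servo_tool(moves=[[-0.5, -0.01, 0.39, 0, 0.38, 0.01], [-0.5, -0.01, 0.39, 0, 0.38, 0.01], [-0.5, -0.01, 0.39, 0, 0.38, 0.01], [-0.5, -0.01, 0.39, 0, 0.38, 0.01], [-0.5, -0.01, 0.39, 0, 0.38, 0.01], [-0.5, -0.01, 0.39, 0, 0.38, 0.01], [-0.5, -0.01, 0.39, 0, 0.38, 0.01], [-0.5, -0.01, 0.39, 0, 0.38, 0.01], [-0.5, -0.01, 0.39, 0, 0.38, 0.01], [0, 0, 0, 0, 0, 0], [0, 0, 0, 0, 0, 0]])

```text
clock: 23.6
eef_pos: [0.4976, -0.2203, 0.2394]
ee_rot: [-179.8, -54.9, 104.7]
force: [0.3, 0.2, -4.5]
width: 0.0138
```

Run:
```python
from h import *
o=observe();w=snap('wrist','w9');s=snap('side','s9');n=snap('scene','n9'); st()
p=o['eef_pos'];R=Rot(o['ee_rot']);E=p+R.apply(ET);print('eye',E,'rack',Rot([0,0,RY]).inv().apply(E-O),'hole axis yaw',R.apply([0,1,0]))
print('eye px wrist',proj(w,E),'side',proj(s,E),'scene',proj(n,E)); print('tip px wrist',proj(w,rk(-.095,0,.206)),proj(s,rk(-.095,0,.206)),proj(n,rk(-.095,0,.206)))
crop('s9',280,130,400,260,5,'c12')
crop('n9',240,130,380,280,5,'c13')
```

```text
23.75 p [ 0.4979 -0.2201  0.2403] rpy [-179.952   -54.8584  104.8574] j [  6.1  44.6  31.6 104.3 -49.   94.2  78.1] F [-0.5463 -0.6195 -4.9129] w 0.0138
eye [ 0.4616 -0.0851  0.2046] rack [-0.1493  0.0005  0.2046] hole axis yaw [ 0.9665  0.2567 -0.0023]
eye px wrist [316.3205 164.4571] side [311.0981 202.5176] scene [299.0136 165.9245]
tip px wrist [463.3832 162.223 ] [327.7228 195.7669] [292.1969 180.9769]
```

View pics/w9.png

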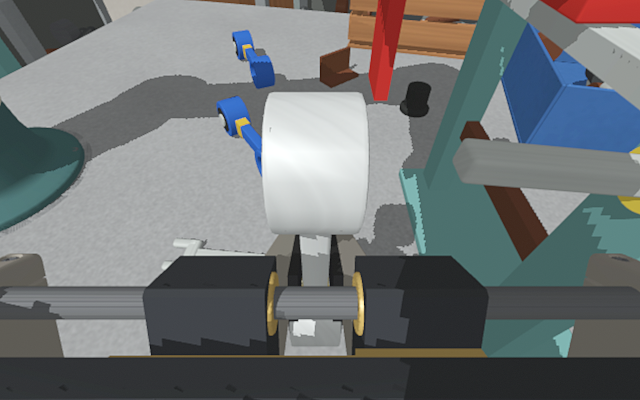

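View pics/c12.png

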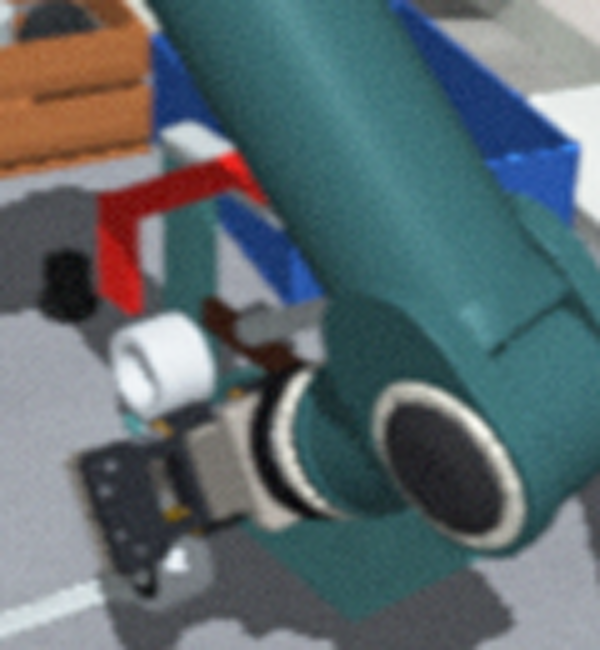

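View pics/c13.png

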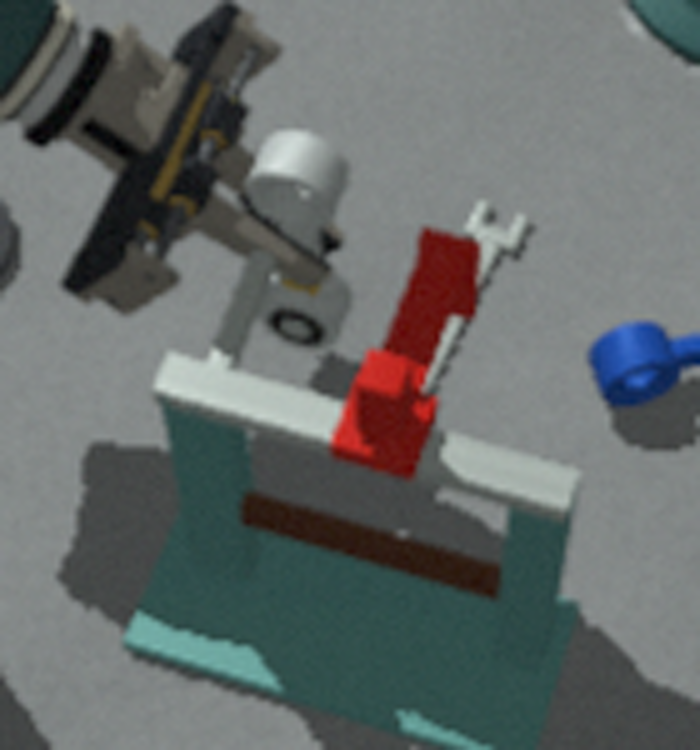

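Wrist view w9: boss centred at (316,163) as predicted, peg tip face at about (464,160) versus prediction (463,162), so alignment is good. Check that the spray can hasn't moved, then thread.

Run:
```python
from h import *
a=cv2.imread('pics/side0.png')[190:265,395:440];b=cv2.imread('pics/s9.png')[190:265,395:440];print(np.abs(a.astype(int)-b).mean())
cv2.imwrite('pics/c14.png',cv2.resize(np.hstack([a,b]),None,fx=5,fy=5))
Rc=Rot(observe()['ee_rot']);Rc2=tool(104.8,55)
for x,z in((-.115,.2045),(-.062,.202)): plan(tcp_for_eye(rk(x,0,z),Rc2),Rc2,8)
```

```text
15.045234567901234
8 rows [-0.007  0.168  0.001 -0.002  0.003  0.001] mid [ 0.5142 -0.2162  0.2397]
8 rows [-0.018  0.433  0.007 -0.002  0.003  0.001] mid [ 0.5398 -0.2094  0.2384]
```

View pics/c14.png

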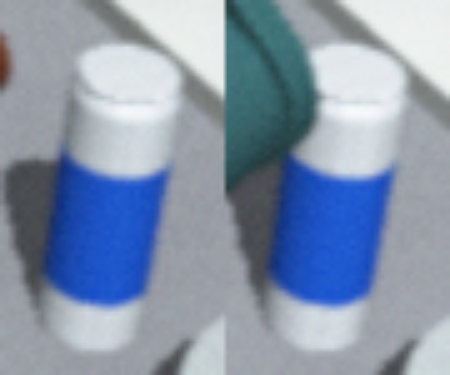

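servo_tool(moves=[[0, 0.43, 0, 0, 0, 0], [0, 0.43, 0, 0, 0, 0], [0, 0.43, 0, 0, 0, 0], [0, 0.43, 0, 0, 0, 0]])

```text
clock: 24.15
eef_pos: [0.5405, -0.2083, 0.2392]
ee_rot: [-179.9, -55.0, 104.8]
force: [-0.1, 0.3, -5.2]
width: 0.014
```

Run:
```python
from h import *
snap('wrist','w10');st()
o=observe();E=o['eef_pos']+Rot(o['ee_rot']).apply(ET);print('rack',Rot([0,0,RY]).inv().apply(E-O))
```

```text
24.2 p [ 0.542  -0.2075  0.2392] rpy [179.9477 -54.9466 105.0461] j [  4.8  46.6  30.4  99.4 -51.5  95.4  74.4] F [ 2.7652  0.4634 -5.8181] w 0.0139
rack [-0.1033  0.0017  0.2045]
```

View pics/w10.png

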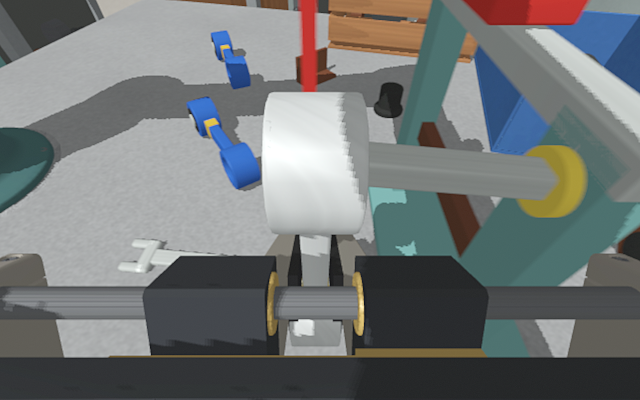

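The peg (rows 142–190) enters the boss centrally with no contact force. Continue.

servo_tool(moves=[[0, 0.43, 0, 0, 0, 0], [0, 0.43, 0, 0, 0, 0], [0, 0.43, 0, 0, 0, 0], [0, 0.43, 0, 0, 0, 0], [0, 0, 0, 0, 0, 0]])

```text
clock: 24.7
eef_pos: [0.5822, -0.1969, 0.2389]
ee_rot: [-179.9, -55.0, 104.9]
force: [0.1, 0.6, -4.9]
width: 0.0138
```

Run:
```python
from h import *
snap('wrist','w11');st()
o=observe();E=o['eef_pos']+Rot(o['ee_rot']).apply(ET);print('rack',Rot([0,0,RY]).inv().apply(E-O))
```

```text
24.75 p [ 0.5812 -0.1974  0.2388] rpy [-179.8157  -54.9686  104.8045] j [  3.9  48.6  29.6  94.7 -53.5  96.5  70.8] F [ 0.0135 -0.9556 -4.853 ] w 0.0137
rack [-0.0627  0.0013  0.2042]
```

View pics/w11.png

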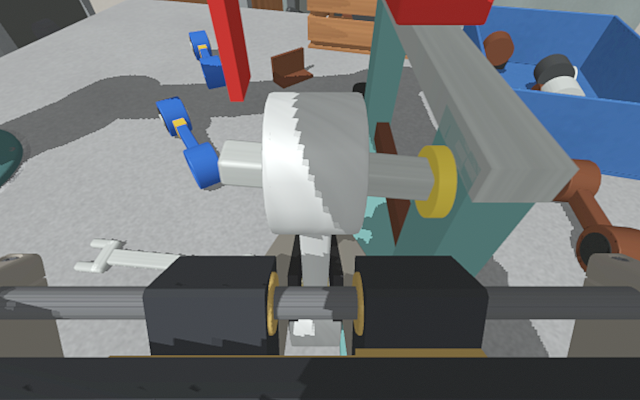

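servo_tool(moves=[[-0.12, 0, 0.085, 0, 0, 0], [-0.12, 0, 0.085, 0, 0, 0], [-0.1, 0, 0.07, 0, 0, 0], [0, 0, 0, 0, 0, 0], [0, 0, 0, 0, 0, 0]])

```text
clock: 25.25
eef_pos: [0.5806, -0.1982, 0.2291]
ee_rot: [-179.8, -55.0, 104.7]
force: [-0.3, -1.2, -0.5]
width: 0.0136
```

Run:
```python
from h import *
st()
o=observe();E=o['eef_pos']+Rot(o['ee_rot']).apply(ET);print('rack',Rot([0,0,RY]).inv().apply(E-O))
```

```text
25.25 p [ 0.5806 -0.1982  0.2291] rpy [-179.83    -54.9779  104.7211] j [  4.1  49.4  29.4  94.8 -53.8  96.   71.5] F [-0.3082 -1.1661 -0.5282] w 0.0136
rack [-0.0633  0.0008  0.1944]
```

The peg has taken the weight (Fz −4.9 → −0.5). Open slightly and withdraw along the tool.

servo_tool(moves=[[0, 0, 0, 0, 0, 0], [0, 0, 0, 0, 0, 0], [0, 0, 0, 0, 0, 0], [0, 0, 0, 0, 0, 0], [0, 0, 0, 0, 0, 0]], gripper=0.35)

```text
clock: 25.75
eef_pos: [0.5808, -0.1977, 0.2287]
ee_rot: [-179.8, -55.0, 104.8]
force: [-0.9, -0.0, -0.0]
width: 0.0296
```

Run:
```python
from h import *
st();snap('wrist','w12')
```

```text
25.75 p [ 0.5808 -0.1977  0.2287] rpy [-179.8366  -54.9696  104.7554] j [  4.1  49.4  29.4  94.8 -53.8  95.9  71.5] F [-0.8797 -0.0037 -0.0449] w 0.0296
```

View pics/w12.png

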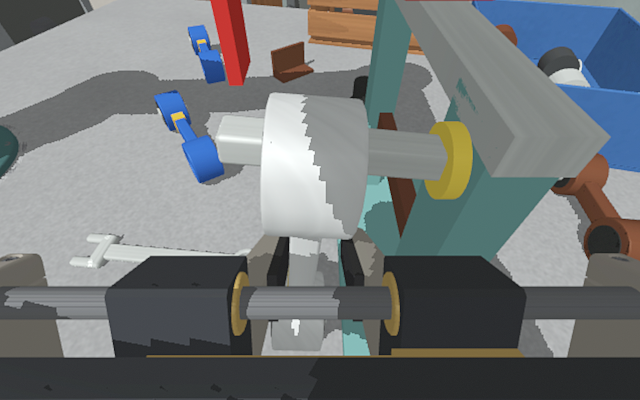

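Released; the link hangs from the peg with the rod a bit toward the left finger (rod x≈290–322, fingers 288..343). Recentre slightly, then withdraw.

servo_tool(moves=[[0, -0.15, 0, 0, 0, 0], [0, 0, -0.3, 0, 0, 0], [0, 0, -0.5, 0, 0, 0], [0, 0, -0.7, 0, 0, 0], [0, 0, -0.9, 0, 0, 0], [0, 0, -0.9, 0, 0, 0], [0, 0, -0.9, 0, 0, 0], [0, 0, -0.9, 0, 0, 0]])

```text
clock: 26.6
eef_pos: [0.6043, -0.3016, 0.3032]
ee_rot: [-179.8, -54.9, 104.6]
force: [0.5, 0.5, -1.0]
width: 0.0301
```

Run:
```python
from h import *
st();snap('wrist','w13')
plan([.63,-.20,.54],tool(104.8,0),12)
```

```text
26.6 p [ 0.6043 -0.3016  0.3032] rpy [-179.7548  -54.8547  104.6453] j [ 15.5  48.1  24.6  81.7 -46.7 104.7  65.3] F [ 0.4935  0.5166 -1.0292] w 0.0301
12 rows [ 0.687  0.174 -0.542  0.002 -0.794 -0.002] mid [ 0.6242 -0.2802  0.4346]
```

View pics/w13.png

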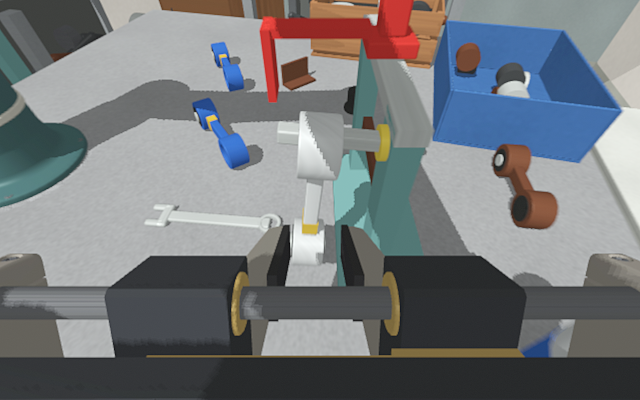

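servo_tool(moves=[[0.69, 0.17, -0.54, 0, -0.8, 0], [0.69, 0.17, -0.54, 0, -0.8, 0], [0.69, 0.17, -0.54, 0, -0.8, 0], [0.69, 0.17, -0.54, 0, -0.8, 0], [0.69, 0.17, -0.54, 0, -0.8, 0], [0.69, 0.17, -0.54, 0, -0.8, 0], [0.69, 0.17, -0.54, 0, -0.8, 0], [0.69, 0.17, -0.54, 0, -0.8, 0], [0.69, 0.17, -0.54, 0, -0.8, 0], [0.69, 0.17, -0.54, 0, -0.8, 0], [0.69, 0.17, -0.54, 0, -0.8, 0], [0.69, 0.17, -0.54, 0, -0.8, 0]])

```text
clock: 27.85
eef_pos: [0.6287, -0.1945, 0.5375]
ee_rot: [-180.0, 0.2, 104.8]
force: [-0.4, -0.5, 0.0]
width: 0.0297
```

Run:
```python
from h import *
snap('wrist','w14');snap('side','s14');st()
plan(rk(0,.098,.53),tool(104.8,0),11)
crop('s14',290,130,400,260,5,'c15')
```

```text
27.95 p [ 0.6298 -0.1916  0.5386] rpy [179.854    0.0737 105.1434] j [-14.3  25.2  41.2  83.2 -16.7  77.7  42.8] F [-0.0904  0.8731 -0.5275] w 0.0297
11 rows [0.885 0.053 0.031 0.002 0.001 0.005] mid [ 0.6074 -0.0831  0.5347]
```

View pics/c15.png

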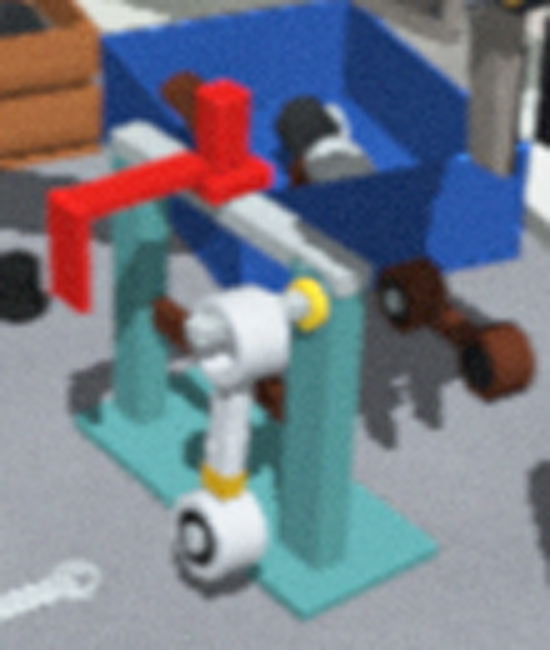

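View pics/w14.png

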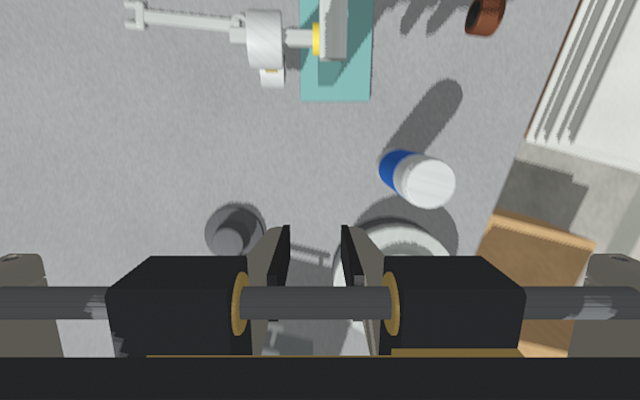

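The link hangs from the peg (eye at c15 (250,335), tip showing in front at (205,325)). Go to the keeper.

servo_tool(moves=[[0.88, 0.05, 0.03, 0, 0, 0], [0.88, 0.05, 0.03, 0, 0, 0], [0.88, 0.05, 0.03, 0, 0, 0], [0.88, 0.05, 0.03, 0, 0, 0], [0.88, 0.05, 0.03, 0, 0, 0], [0.88, 0.05, 0.03, 0, 0, 0], [0.88, 0.05, 0.03, 0, 0, 0], [0.88, 0.05, 0.03, 0, 0, 0], [0.88, 0.05, 0.03, 0, 0, 0], [0.88, 0.05, 0.03, 0, 0, 0], [0.88, 0.05, 0.03, 0, 0, 0]], gripper=-0.4)

```text
clock: 29.05
eef_pos: [0.5801, 0.0425, 0.5269]
ee_rot: [-179.8, -0.0, 104.7]
force: [-0.1, -0.1, 0.5]
width: 0.0641
```

Run:
```python
from h import *
st()
plan(rk(0,.098,.447),tool(104.8,0),5)
```

```text
29.05 p [0.5801 0.0425 0.5269] rpy [-179.7634   -0.0439  104.734 ] j [-37.8  15.8  38.   95.  -10.1  72.9  16.9] F [-0.097  -0.1155  0.459 ] w 0.0641
5 rows [ 0.035  0.018  0.639 -0.008 -0.002 -0.002] mid [0.5804 0.0444 0.4949]
```

servo_tool(moves=[[0.03, 0.02, 0.64, 0, 0, 0], [0.03, 0.02, 0.64, 0, 0, 0], [0.03, 0.02, 0.64, 0, 0, 0], [0.03, 0.02, 0.64, 0, 0, 0], [0.03, 0.02, 0.6, 0, 0, 0], [0, 0, 0, 0, 0, 0]])

```text
clock: 29.65
eef_pos: [0.5812, 0.0467, 0.446]
ee_rot: [-179.6, 0.0, 104.8]
force: [-0.4, -0.6, -0.1]
width: 0.0645
```

servo_tool(moves=[[0, 0, 0, 0, 0, 0], [0, 0, 0, 0, 0, 0], [0, 0, 0, 0, 0, 0], [0, 0, 0, 0, 0, 0], [0, 0, 0, 0, 0, 0]], gripper=1)

```text
clock: 30.15
eef_pos: [0.5817, 0.0475, 0.4489]
ee_rot: [-179.9, 0.0, 104.9]
force: [-1.2, 0.2, -1.0]
width: 0.0264
```

Run:
```python
from h import *
st();o=observe();print(Rot([0,0,RY]).inv().apply(o['eef_pos']-O))
```

```text
30.15 p [0.5817 0.0475 0.4489] rpy [-179.9316    0.0296  104.8892] j [-36.7  19.8  36.7 100.6 -13.   63.9  19. ] F [-1.2284  0.1951 -1.0316] w 0.0264
[0.0008 0.0981 0.4489]
```

servo_tool(moves=[[0, 0, 0, 0, 0, 0], [-0.3, 0, 0, 0, 0, 0], [-0.5, 0, 0, 0, 0, 0], [-0.5, 0, 0, 0, 0, 0], [-0.5, 0, 0, 0, 0, 0], [-0.5, 0, 0, 0, 0, 0], [-0.5, 0, 0, 0, 0, 0], [-0.5, 0, 0, 0, 0, 0], [-0.4, 0, 0, 0, 0, 0], [0, 0, 0, 0, 0, 0]])

```text
clock: 31.15
eef_pos: [0.6049, -0.044, 0.4488]
ee_rot: [-179.8, 0.1, 104.7]
force: [-4.5, -3.8, 4.9]
width: 0.0239
```

Run:
```python
from h import *
st();o=observe();print(Rot([0,0,RY]).inv().apply(o['eef_pos']-O))
snap('wrist','w15')
```

```text
31.15 p [ 0.6049 -0.044   0.4488] rpy [-179.8032    0.0946  104.7335] j [-27.7  22.7  37.9  97.4 -14.9  65.2  29.1] F [-4.5172 -3.81    4.8909] w 0.0239
[-0.0001  0.0037  0.4488]
```

View pics/w15.png

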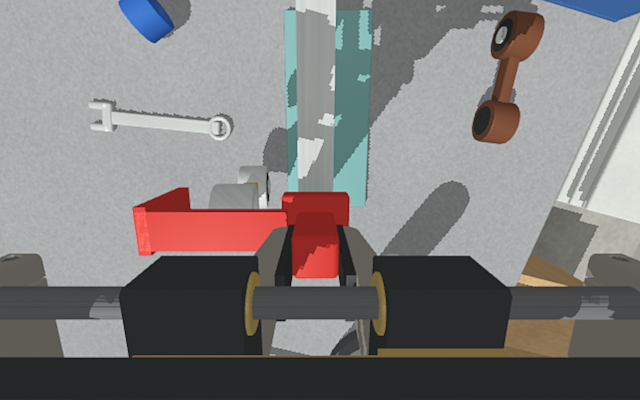

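servo_tool(moves=[[-0.15, 0, 0, 0, 0, 0], [-0.15, 0, 0, 0, 0, 0], [0, 0, 0, 0, 0, 0], [0, 0, 0, 0, 0, 0]])

```text
clock: 31.6
eef_pos: [0.6065, -0.0495, 0.4488]
ee_rot: [-179.8, 0.0, 104.9]
force: [-6.8, -0.1, 5.1]
width: 0.0237
```

Run:
```python
from h import *
st();o=observe();print(Rot([0,0,RY]).inv().apply(o['eef_pos']-O))
```

```text
31.6 p [ 0.6065 -0.0495  0.4488] rpy [-179.7553    0.0074  104.8527] j [-27.1  22.9  37.9  97.1 -15.1  65.4  29.9] F [-6.8231 -0.1124  5.1421] w 0.0237
[ 0.     -0.002   0.4488]
```

servo_tool(moves=[[-0.12, 0, 0, 0, 0, 0], [-0.12, 0, 0, 0, 0, 0], [0, 0, 0, 0, 0, 0]])

```text
clock: 31.9
eef_pos: [0.6075, -0.0512, 0.4487]
ee_rot: [-179.6, -0.5, 105.0]
force: [-13.0, 9.3, 10.4]
width: 0.0235
```

Run:
```python
from h import *
st();o=observe();print(Rot([0,0,RY]).inv().apply(o['eef_pos']-O),Rot([0,0,RY]).inv().apply(o['force']))
```

```text
31.9 p [ 0.6075 -0.0512  0.4487] rpy [-179.6165   -0.5172  105.0418] j [-26.6  23.1  37.7  96.9 -15.6  65.9  30.5] F [-12.9725   9.282   10.3681] w 0.0235
[ 0.0005 -0.0039  0.4487] [-10.171   12.2878  10.3681]
```

At the home stop (travel 0.100 m, reaction 12 N). Release and retreat up.

servo_tool(moves=[[0, 0, 0, 0, 0, 0], [0, 0, 0, 0, 0, 0], [0, 0, 0, 0, 0, 0], [0, 0, 0, 0, 0, 0], [0, 0, -0.5, 0, 0, 0], [0, 0, -0.8, 0, 0, 0], [0, 0, -0.8, 0, 0, 0], [0, 0, -0.8, 0, 0, 0], [0, 0, -0.8, 0, 0, 0]], gripper=-0.4)

```text
clock: 32.8
eef_pos: [0.609, -0.0552, 0.5429]
ee_rot: [-180.0, 0.1, 104.9]
force: [0.1, -0.1, -0.3]
width: 0.0644
```

servo_tool(moves=[[-0.8, 0.1, 0, 0, 0, 0], [-0.8, 0.1, 0, 0, 0, 0], [-0.8, 0.1, 0, 0, 0, 0], [-0.8, 0.1, 0, 0, 0, 0], [-0.5, 0.1, 0, 0, 0, 0], [0, 0, 0, 0, 0, 0], [0, 0, 0, 0, 0, 0]])

```text
clock: 33.5
eef_pos: [0.6449, -0.1407, 0.5412]
ee_rot: [-179.9, 0.0, 104.9]
force: [0.3, 0.5, -0.2]
width: 0.0639
```

Run:
```python
from h import *
snap('wrist','w16');snap('side','s16');snap('scene','n16');st()
crop('w16',195,0,395,190,4,'c16')
crop('s16',290,130,400,260,5,'c17')
crop('n16',255,150,375,290,4,'c18')
```

```text
33.65 p [ 0.6449 -0.1399  0.5412] rpy [-179.906     0.0017  104.9742] j [-18.2  25.2  40.1  82.6 -16.2  78.2  37.5] F [-0.1471  0.9156 -0.4574] w 0.0642
```

View pics/c16.png

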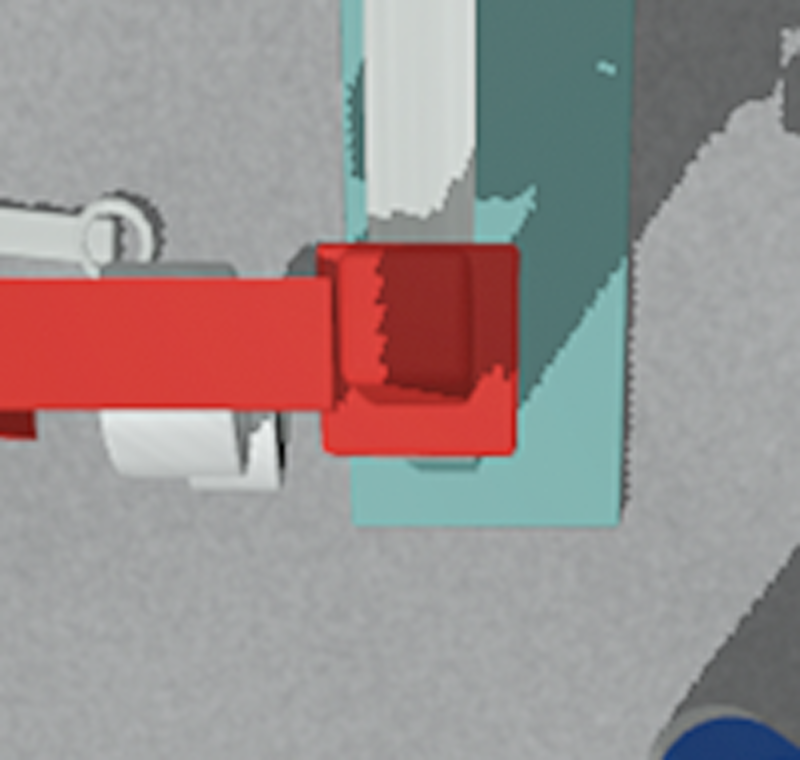

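View pics/c17.png

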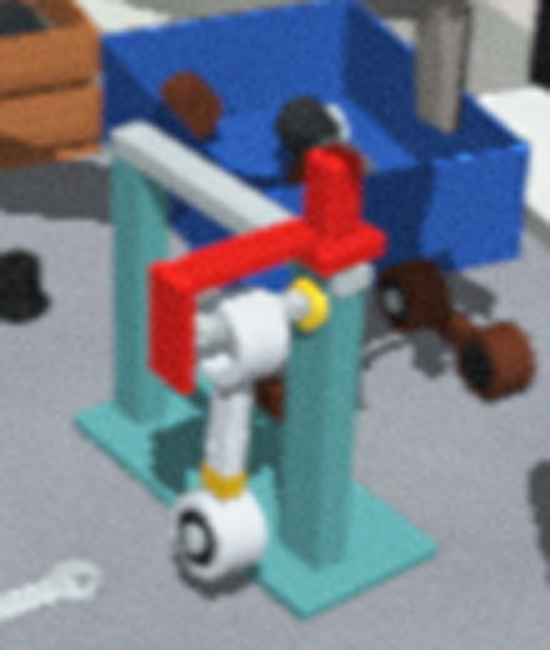

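View pics/n16.png

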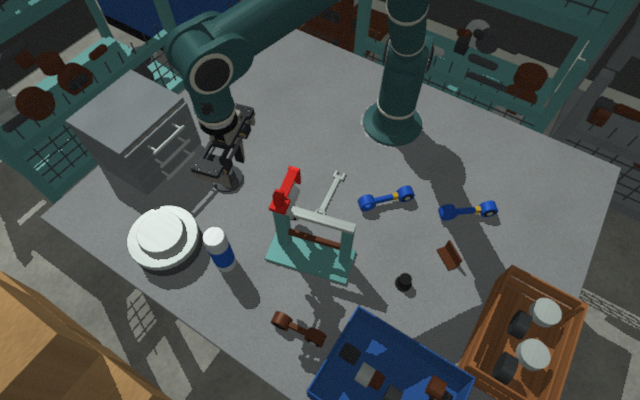

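Run:
```python
from h import *
c=load('w16');P=lambda x,y,z:onz(c,195+x/4,y/4,z)
T=lambda p:Rot([0,0,RY]).inv().apply(p-O)
print('grip top',T(P(405,321,.288)),'arm centre',T((P(200,281,.248)+P(200,409,.248))/2))
s=snap('side','s17');st()
a=cv2.imread('pics/s16.png')[170:260,320:350].astype(int);b=cv2.imread('pics/s17.png')[170:260,320:350];d=cv2.imread('pics/s14.png')[200:260,320:350].astype(int)
print('diff',np.abs(a-b).mean(),np.abs(d-b[30:]).mean())
```

```text
grip top [-0.001 -0.001  0.288] arm centre [-0.0469 -0.0002  0.248 ]
33.7 p [ 0.6449 -0.14    0.5412] rpy [-179.9032    0.0073  104.9696] j [-18.2  25.2  40.1  82.6 -16.2  78.2  37.5] F [-0.2852  0.023   0.2035] w 0.0644
diff 2.4350617283950617 10.43962962962963
```

Keeper is home (y ≈ 0 within 1 mm). One last stillness check over a second.

servo_tool(moves=[[0, 0, 0, 0, 0, 0], [0, 0, 0, 0, 0, 0], [0, 0, 0, 0, 0, 0], [0, 0, 0, 0, 0, 0], [0, 0, 0, 0, 0, 0], [0, 0, 0, 0, 0, 0], [0, 0, 0, 0, 0, 0], [0, 0, 0, 0, 0, 0], [0, 0, 0, 0, 0, 0], [0, 0, 0, 0, 0, 0]])

```text
clock: 34.7
eef_pos: [0.6449, -0.1411, 0.5411]
ee_rot: [-179.9, 0.0, 104.9]
force: [1.1, -0.7, 0.1]
width: 0.0639
```

Run:
```python
from h import *
snap('side','s18')
a=cv2.imread('pics/s16.png').astype(int)[170:260,320:365];b=cv2.imread('pics/s18.png')[170:260,320:365]
print('diff',np.abs(a-b).mean(),np.abs(a-b).max())
f=lambda n:[float(round(x,2)) for x in (lambda m:(np.nonzero(m)[1].mean(),np.nonzero(m)[0].mean()))((lambda i:(i[...,2]>150)&(i[...,1]>110)&(i[...,0]<90))(cv2.imread(n)[220:235,325:345].astype(int)))]
for n in('s14','s16','s18'):print(n,f(f'pics/{n}.png'))
if np.abs(a-b).mean()<4: print(sign_off())
```

```text
diff 2.531604938271605 30
s14 [9.2, 6.32]
s16 [9.3, 6.37]
s18 [9.19, 6.42]
the job is handed in; nothing more can be done
None
```

The link is hanging on the peg by its empty eye and the keeper is closed again. The job was handed in at about 34.8 s. No verdict came back.

**What I did:**
- Slid the red keeper to its far stop.
- Gripped the silver, yellow-banded link by its rod, with the tool leaning 35°, and threaded its empty eye over the peg.
- Lowered the link until the peg carried it. The vertical force on the tool fell from 4.9 N to 0.5 N.
- Released it and drew back, then slid the keeper home against its stop and moved clear.

**Last checks:**
- **Keeper:** it is within about 1 mm of home and travelled 0.100 m from the open stop.
- **Link:** it hangs from the peg with its yellow band still to within about 0.1 pixel over the last second and more. It leans slightly towards the robot, because the peg slopes.
- **Other parts:** the spray can was unmoved when compared mid-job. In the final scene picture the other parts look to be where they were, though I did not measure each one.

**What did not go as expected:**
- The keeper was not quite closed at the start: it stood about 8–10 mm open.
- In a trial of the hanging pose before I fetched the link, the open fingers touched something, most likely the rack's post, with about 15 N. The trial was backed out.
- Pushing the keeper against its stops took up to about 26 N at the wrist when opening and about 19 N when closing. All of these stayed below the 40 N and 120 N limits.

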